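# Put the smallest binder clip away in the tabbed compartment of the clip carousel

### The job

Turn the slotted cover of the leaning clip carousel until its opening lines up with the compartment marked by the raised tab on the rim, put the smallest of the three binder clips into that compartment, then turn the cover on or back until that compartment is completely covered again. Leave the other two clips, the eraser, the staple box and the mug where they are.

Things in the scene. Friction and masses are not known exactly. Their poses are not given: they have to be found in the camera images.
- carousel: fixed clip carousel: grey wedge-shaped stand, foot 160 x 116 mm, carrying a round drum whose face leans back 25 degrees: the face normal tilts 25 degrees from vertical towards the stand's own -x (roughly to the robot). Origin on the worktop near the middle of the foot; x to the back, z up. The drum reaches 93 mm to -x, 88 mm to x, 90 mm either side and 125 mm up (the tab up to 145 mm)
- dial_grip (a point): centre of the cover's grip, on the turning axis, 18 mm above the cover's upper face. The grip is an aluminium bar 46 mm long and 14 mm wide; its top is 28 mm above the upper face, its underside 4 mm above it, nothing else round it. x runs along the bar and points to the middle of the cover's opening; z is the turning axis and points out of the face
- cover (a joint): angle (rad) of the cover relative to the drum, growing anticlockwise seen from outside the face. 0 and 6.283 (the same place): the opening is exactly over the tabbed compartment. Turns between stops at -2.6 and 8.88 with light friction (about 0.06 N m) and stays where it is left. Starts between 1.1 and 5.18
- compartment (a point): middle of the wanted compartment, level with the cover's upper face, 50 mm from the turning axis. x points radially outward to the tab, z out of the face. The tab is of steel, 22 mm wide and 4 mm thick, on the drum's rim 87 mm from the axis, just outside the cover, and stands 17 mm above the cover's upper face
- wall_left (a point): point on the turning axis, level with the cover's upper face; its x runs along the left wall of the wanted compartment (30 degrees anticlockwise of the tab, seen from outside the face), z out of the face; the compartment lies on its negative y side
- wall_right (a point): point on the turning axis, level with the cover's upper face; its x runs along the right wall of the wanted compartment (30 degrees clockwise of the tab, seen from outside the face), z out of the face; the compartment lies on its positive y side
- clip_small_center (a point): centre of the black body of the smallest binder clip (35 x 25 x 10 mm over all), lying flat on the white desk mat (3 mm thick); the body measures 16 mm along x, 24 mm along y, 10 mm high; x points to the body's closed back, the wire handles stick out to -x, z up. Grasp the body across y; this point is 5 mm above the mat; 11 to 19 g
- cover_face (a point): centre of the upper face of the black round cover, 162 mm across and 4 mm thick, lying on the drum; same axes as dial_grip. Its opening is a sector 52 degrees wide (26 either side of its x), from 24 to 75 mm from the axis
- drum: grey drum under the cover, 180 mm across, origin at the centre of its underside, z out of the face (25 degrees from vertical), x to the tab. Six equal 60-degree compartments, 32 mm deep below the cover, from 18 to 82 mm from the axis, 3 mm walls between. It is set stiffly at a different angle each time and does not turn in use
- clip_mid_center (a point): centre of the black body of the middle-sized binder clip (45 x 32 x 13 mm over all), lying flat on the white desk mat (3 mm thick); the body measures 20 x 32 x 13 mm; x points to the body's closed back, the wire handles stick out to -x, z up. Leave it alone
- clip_big_center (a point): centre of the black body of the biggest binder clip (57 x 41 x 17 mm over all), lying flat on the white desk mat (3 mm thick); the body measures 26 x 40 x 17 mm; x points to the body's closed back, the wire handles stick out to -x, z up. Leave it alone
- eraser: eraser 22 x 58 x 12 mm (long side along y), origin under its centre; leave it alone
- staples_box: small card box of staples 51 x 75 x 24 mm (long side along y), origin under its centre; leave it alone
- mug: mug 82 mm across, 91 mm high, handle to its +y (114 mm with the handle), origin under its centre; leave it alone
- clip_small: the same smallest clip as clip_small_center; origin under the middle of the whole clip, 9.5 mm to -x of the body's centre

How it is judged (in metres and radians):
On the way, in this order (a step that is already met when the one before it is completed fails the run):
1. the cover's opening is lined up with the tabbed compartment (within 0.15 rad) ((value of joint cover between -0.15 and 0.15 rad or value of joint cover between 6.13319 and 6.43319 rad)), for 0.2 s.
2. the smallest clip lies in the tabbed compartment, under the open part of the cover (y of clip_small_center in the frame of wall_left below 0 m and y of clip_small_center in the frame of wall_right above 0 m and x of clip_small_center in the frame of compartment below 0.034 m and z of clip_small_center in the frame of compartment between -0.04 and -0.006 m and (value of joint cover between -0.3 and 0.3 rad or value of joint cover between 5.98319 and 6.58319 rad) and linear speed of clip_small below 0.05 m/s), for 0.2 s.
At the end, for the whole second after the job is handed in: The smallest clip lies at rest in the tabbed compartment, below the cover; the cover stands still at least 0.9 rad from the lined-up position, so that the compartment is covered; the other two clips, eraser, staple box and mug are within 30 mm of where they were (y of clip_small_center in the frame of wall_left below 0 m and y of clip_small_center in the frame of wall_right above 0 m and x of clip_small_center in the frame of compartment below 0.034 m and z of clip_small_center in the frame of compartment between -0.04 and -0.006 m and (value of joint cover below -0.9 rad or value of joint cover between 0.9 and 5.38319 rad or value of joint cover above 7.18319 rad) and linear speed of clip_small below 0.02 m/s and velocity of joint cover between -0.05 and 0.05 rad/s and distance of each of clip_mid_center, clip_big_center, eraser, staples_box, mug from where it was at the start of the episode below 0.03 m); the robot touches nothing.
It fails at once if the clip mid is moved more than 30 mm (distance of clip_mid_center from where it was at the start of the episode above 0.03 m).
It fails at once if the clip big is moved more than 30 mm (distance of clip_big_center from where it was at the start of the episode above 0.03 m).
It fails at once if the eraser is moved more than 30 mm (distance of eraser from where it was at the start of the episode above 0.03 m).
It fails at once if the staples box is moved more than 30 mm (distance of staples_box from where it was at the start of the episode above 0.03 m).
It fails at once if the mug is moved more than 30 mm (distance of mug from where it was at the start of the episode above 0.03 m).
It also fails if it takes over 72 s, if anything falls off the work surface, if the arm or the gripper's body presses on something with over 40 N, if the wrist force passes 120 N, or if a joint passes its speed limit or range.

### The arm

A 6-joint arm with a two-finger parallel gripper is mounted at the origin on a cart in front of the work surface, level with it; the furniture and walls round the work are solid. World frame = base frame: x ahead of the robot, y to its left, z up, the work surface at z = 0. Lengths are in m, angles in degrees, forces in N, time in s.
With the tool pointing down it reaches from about 0.4 to 0.825 m from the base axis. Payload 7 kg.
Tool frame: the origin (TCP) lies between the finger pads; the fingertips stand 11 mm ahead of it and the grasp point (between the pads) lies 8 mm behind it (r.tcp_to_tips is the distance from the TCP to the fingertips, in m); x points along the fingers, y is the direction in which the jaws open and shut, and the axes are right-handed (so a half turn about x gives the same grasp; the last joint's range is limited). The gripper opens to 88 mm and grips with 3 to 60 N. Pads are 19 mm wide; open, the fingers measure 130 mm over their backs; the gripper's body (78 mm by 193 mm) begins 47 mm behind the grasp point.
Start: joints at [82.397, 20.546, 0.682, 0, -70.136, -16.507], TCP at [0.276, 0.616, 0.21] pointing down, gripper open.
Joint ranges: [-176.03, 176.03], [-82.01, 121.73], [-58.28, 71.71], [-173.87, 95.51], [-174.79, -0.11], [-173.66, 173.66]. Speed limits (degrees/s): [136.94, 136.94, 172.46, 180, 180, 180].

### API

Orientations are given as [roll, pitch, yaw] about the fixed x, y, z axes, in that order (R = Rz(yaw) Ry(pitch) Rx(roll)).
In Python, from plant import r gives the robot as it stands.
- The arm moves only by the tool arm_command, never from a script. Its argument "plan" is a list of rows, each an object of numbers: "dx", "dy", "dz": the shift along the tool's x, y, z each as a share of 0.02 m, from -1 to 1; "wx", "wy", "wz": the turn, a rotation vector about the tool's x, y, z each as a share of 0.08 rad, from -1 to 1. In form: [{"dx": .., "dy": .., "dz": .., "wx": .., "wy": .., "wz": ..}, ...]. A call has 1 to 20 rows; each row shifts and turns the pose as measured when the row begins, along the tool's axes as they then stand; what a row does not reach is not made up. A row lasts 1/12 s, in which the tool goes at most 41.7 mm and 7.16 degrees, less where a joint would pass 70% of its speed; a pose out of reach is approached as far as the arm can. A call with a number of a shift or a turn outside -1 to 1 is refused whole. A call with a gripper value outside its range is refused whole. "fingers" is the closure, from -1 (fully open) to 1 (shut), so that 0 is half open, set as the call begins (left out, the last holds). The fingers move at their own pace and stop on an object; "force" is the grip in N (left out, the last holds). Time passes only in rows, so rows that do not move let the fingers close. It gives the time, the measured TCP pose, the force and the opening at its end, in the units of the state.
- r.get_state(): the state, without advancing time (a new reading comes with each control period).
- r.capture(name): name is "scene" or "top" or "wrist"; returns (picture, depth): 480x640x3 uint8, red, green, blue; 480x640 float32, m along the optical axis (not along the pixel's ray), 0 where there is no reading.
- r.camera_model(name): a dict with "vertical_fov" (degrees; the focal length in pixels is half the picture's height over the tangent of half this angle, whatever the lens; pixels are square), "cx", "cy" (the principal point, pixels), "dist" ([k1, k2, p1, p2, k3] as OpenCV has them; the pictures are not rectified), "R" (3x3) and "t" (3): a world point X has camera coordinates R X + t. Camera axes: x right, y down, z forward; pixel columns grow to the right and rows downward; lengths in m; the calibration is good to about 2 mm. A picture is of the moment at which its call begins: read the wrist's pose just before it. camera_model takes no time and is no camera call; for the wrist camera it gives the pose at the moment of the call.
- r.close_job(): hands the job in, once; it reports no verdict.
Trained networks look in the newest picture that a camera, given by its name, has taken for a name from the list of things; names that differ only in an ending like _2 or _b are one class to them, and where a whole thing is asked for, a point or a joint stands for the part that bears it (a point fixed in the world has none). Each returns a list of dicts, best first, with "score" (0 to 1); they miss things now and then, are a little off and sometimes report something else, mostly with a low value. They report only what shows in the picture. A call takes as long as a camera call.
- r.cut_out(camera, query): "mask" (480x640 bool, what is visible of it) and "bbox" ([left, top, width, height] in pixels, round what is visible of it).
- r.spot_point(camera, query): "centre" ([column, row] in pixels: a listed point, or the origin of a listed thing).
The state is a dict: "time_s": time; "joints": joint angles; "qd": joint speeds; "joint_torque": joint torques, N m; "tcp_pos": TCP position; "eef_rot": TCP orientation; "contact_force": force on the tool from outside, world axes, zero at the start; "moment": the same for the moment, N m; "gripper_width": finger opening in m.
Only numpy, scipy, OpenCV 4.12 (cv2) and the standard library are available. Lean on these libraries where they do the work, as an engineer would, in place of code of your own. Each camera call takes 0.05 s, during which the arm holds its last target.

## Working session

There is one attempt and no reset: what is moved stays moved. The work goes in short steps, Python scripts to look and compute and a tool call to move; the robot and the scene stay as the last step left them, time stands still between calls to the robot, and variables do not carry over. Pictures are saved under pics/ and viewed, and the job is handed in when it is done.

Besides the shell and the picture viewer there is one more tool, called after "Request:" as name(argument=value, ...), one argument or row to a line, values as JSON. arm_command: Moves the arm, as the interface text tells. Shift numbers are shares of 0.02 m and turn numbers shares of 0.08 rad, none past 1 either way. Its arguments: {"type":"object","properties":{"plan":{"type":"array","items":{"type":"object","properties":{"dx":{"type":"number"},"dy":{"type":"number"},"dz":{"type":"number"},"wx":{"type":"number"},"wy":{"type":"number"},"wz":{"type":"number"}}}},"fingers":{"type":"number"},"force":{"type":"number"}},"required":["plan"]}

```bash
ls; mkdir -p pics; cat > h.py <<'E'
import numpy as np,cv2
from plant import r
from scipy.spatial.transform import Rotation as Ro
def snap(cam,fn=None):
    m=r.camera_model(cam); im,d=r.capture(cam)
    if fn: cv2.imwrite('pics/'+fn,im[:,:,::-1])
    return m,im,d
def K(m):
    f=240/np.tan(np.radians(m['vertical_fov'])/2)
    return np.array([[f,0,m['cx']],[0,f,m['cy']],[0,0,1.]]),np.array(m['dist'],float)
def w(m,d,px):
    k,di=K(m); px=np.array(px,float).reshape(-1,2)
    n=cv2.undistortPoints(px.reshape(-1,1,2),k,di).reshape(-1,2)
    z=d[np.clip(np.round(px[:,1]).astype(int),0,479),np.clip(np.round(px[:,0]).astype(int),0,639)]
    c=np.c_[n*z[:,None],z]; return (c-np.array(m['t']))@np.array(m['R'])
def proj(m,P):
    k,di=K(m); return cv2.projectPoints(np.array(P,float).reshape(-1,1,3),cv2.Rodrigues(np.array(m['R']))[0],np.array(m['t'],float),k,di)[0].reshape(-1,2)
E
python3 - <<'E'
from h import *
s=r.get_state();print(s)
for c in ('scene','top','wrist'):
    m,im,d=snap(c,c+'0.png'); print(c,m['vertical_fov'],m['dist'],np.array(m['R']).round(3).tolist(),np.array(m['t']).round(3))
    np.save('pics/d_'+c+'.npy',d)
    import pickle;pickle.dump((m,im,d),open('pics/'+c+'.pkl','wb'))
for c in ('scene','top'):
  for q in ('dial_grip','compartment','clip_small_center','cover_face'):
    for o in r.spot_point(c,q)[:2]: print(c,q,o)
print(r.get_state()['time_s'])
E
```

```text
pics
{'time_s': 0.0, 'joints': array([ 8.23970216e+01,  2.05930145e+01,  6.32060099e-01, -2.04346591e-02,
       -7.01365092e+01, -1.65070782e+01]), 'qd': array([ 0.02555397, -0.02509984, -0.02464611,  0.0323642 ,  0.04331252,
        0.05290127]), 'joint_torque': array([ 7.74443815e-04, -5.82715023e+01,  2.93069440e+01,  6.99770004e+00,
        7.04184640e-03, -1.57168733e-04]), 'tcp_pos': array([0.27554   , 0.61560982, 0.20889089]), 'eef_rot': array([  95.35883103,   89.90066075, -108.75818519]), 'contact_force': array([0.75569688, 0.09381764, 0.1273172 ]), 'moment': array([-0.0201507 , -0.0459409 , -0.02650282]), 'gripper_width': 0.08760382284468456}
scene 46.76525445498032 [-0.06670752  0.          0.          0.          0.        ] [[0.797, -0.604, 0.02], [-0.38, -0.527, -0.76], [0.47, 0.598, -0.65]] [-0.394  0.292  1.242]
top 49.091006327402944 [-0.08891398  0.          0.          0.          0.        ] [[-0.053, -0.999, -0.006], [-0.975, 0.053, -0.216], [0.216, -0.006, -0.976]] [0.031 0.501 1.097]
wrist 67.97207016741815 [0.01131706 0.         0.         0.         0.        ] [[-0.408, -0.913, 0.001], [-0.882, 0.394, 0.26], [-0.238, 0.105, -0.966]] [ 0.674 -0.033  0.39 ]
scene dial_grip {'centre': [276.2, 208.3], 'score': 0.7}
scene compartment {'centre': [267.5, 199.7], 'score': 0.56}
scene clip_small_center {'centre': [383.7, 364.2], 'score': 0.54}
scene clip_small_center {'centre': [268.3, 200.2], 'score': 0.26}
scene cover_face {'centre': [277.7, 214.9], 'score': 0.82}
scene cover_face {'centre': [340.1, 263.3], 'score': 0.57}
top dial_grip {'centre': [222.8, 249.4], 'score': 0.88}
top compartment {'centre': [196.6, 245.8], 'score': 0.74}
top clip_small_center {'centre': [451.9, 263.8], 'score': 0.42}
top cover_face {'centre': [219.3, 245.8], 'score': 0.69}
0.55
```

View pics/scene0.png

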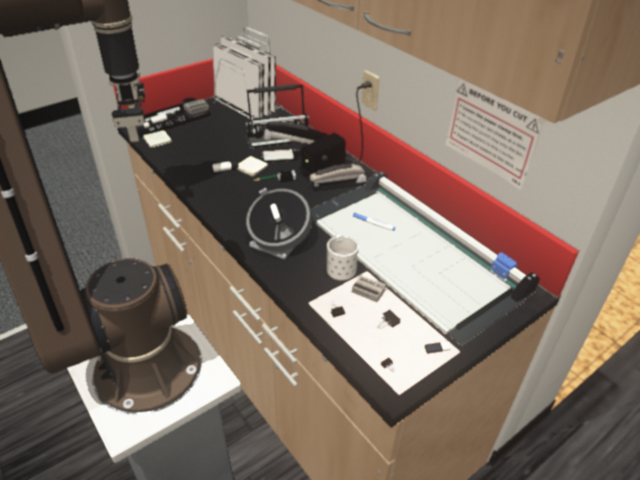

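View pics/top0.png

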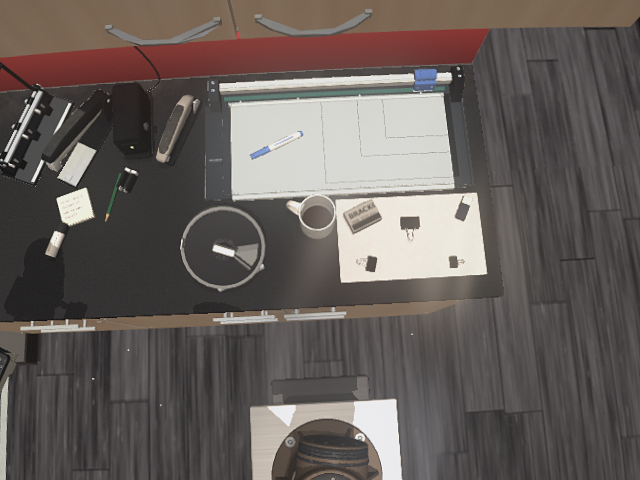

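View pics/wrist0.png

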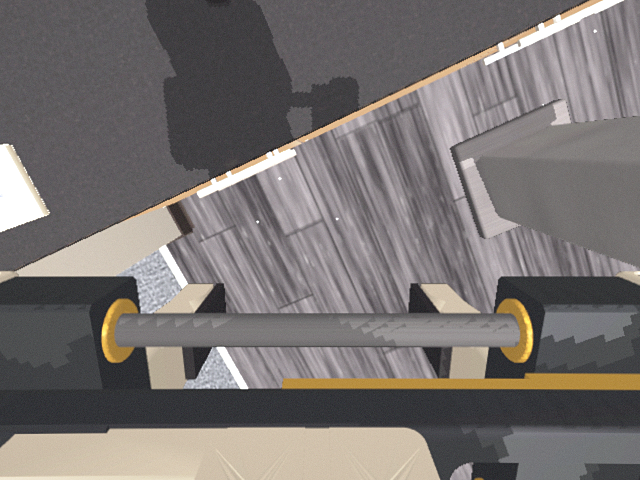

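The scene view shows the carousel at about (278,215), with the mug, box and mat to its right. In the top view the carousel is at about (223,248), with the opening toward the lower right. I'll zoom in next.

```bash
python3 - <<'E'
from h import *
import pickle
m,im,d=pickle.load(open('pics/top.pkl','rb'))
a=cv2.resize(im[195:300,170:280],None,fx=5,fy=5,interpolation=cv2.INTER_CUBIC)
cv2.imwrite('pics/z1.png',a[:,:,::-1])
b=cv2.resize(im[185:290,335:490],None,fx=5,fy=5,interpolation=cv2.INTER_CUBIC)
cv2.imwrite('pics/z2.png',b[:,:,::-1])
m2,im2,d2=pickle.load(open('pics/scene.pkl','rb'))
b=cv2.resize(im2[180:260,235:325],None,fx=7,fy=7,interpolation=cv2.INTER_CUBIC)
cv2.imwrite('pics/z3.png',b[:,:,::-1])
for p in [(410,222),(371,264),(455,262),(463,207),(223,250),(362,215),(317,215)]: print(p,w(m,d,p))
E
```

```text
(410, 222) [[ 0.53698944 -0.22136458  0.02081815]]
(371, 264) [[ 0.44580833 -0.12536741  0.01674808]]
(455, 262) [[ 0.4406055  -0.31704102  0.01159646]]
(463, 207) [[ 0.5682044  -0.35007833  0.01259424]]
(223, 250) [[0.47561103 0.19009394 0.11388274]]
(362, 215) [[ 0.55834354 -0.11271321  0.02450979]]
(317, 215) [[ 0.56755949 -0.0107145   0.01084859]]
```

View pics/z1.png

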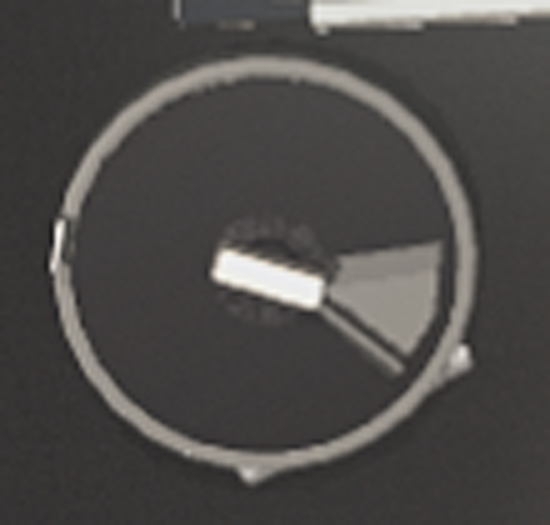

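View pics/z2.png

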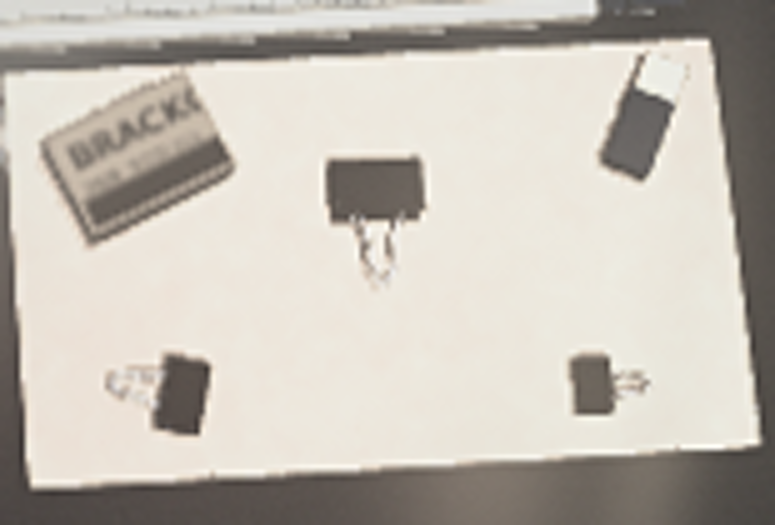

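View pics/z3.png

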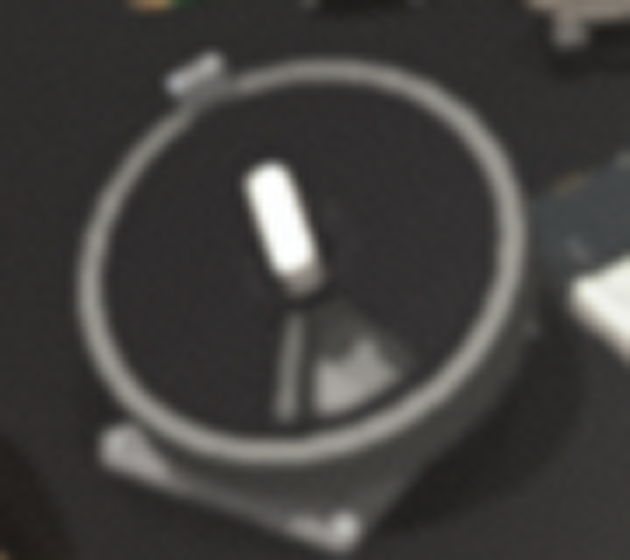

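The smallest clip is at top-view (455,262), handles pointing right. The tab is on the left rim at about (182,244), and the cover opening points to the right and a little down.

```bash
python3 - <<'E'
from h import *
import pickle
m,im,d=pickle.load(open('pics/top.pkl','rb'))
yy,xx=np.mgrid[195:300,170:280]
px=np.c_[xx.ravel(),yy.ravel()]
P=w(m,d,px); ok=d[px[:,1],px[:,0]]>0
# cover pts: dark, near center
q=px-np.array([223,247]); rr=np.hypot(*q.T)
g=im[px[:,1],px[:,0]].mean(1)
s=ok&(rr<35)&(rr>14)&(g<75)
A=P[s]
for _ in range(5):
    c=A.mean(0);n=np.linalg.svd(A-c)[2][2];n*=np.sign(n[2]); e=(A-c)@n; A=A[abs(e)<max(2*np.std(e),.001)]
print('plane',c,n,len(A),np.std(e),'tilt',np.degrees(np.arccos(n[2])),'az',np.degrees(np.arctan2(n[1],n[0])))
# rim: bright within plane dist
h=(P-c)@n
rim=ok&(abs(h)<.012)&(g>95)&(rr>30)
u=np.cross([0,0,1.],n);u/=np.linalg.norm(u);v=np.cross(n,u)
R2=np.c_[(P-c)@u,(P-c)@v]
B=R2[rim]
for _ in range(6):
    M=np.c_[2*B,np.ones(len(B))];x=np.linalg.lstsq(M,(B**2).sum(1),rcond=None)[0]
    rad=np.sqrt(x[2]+x[0]**2+x[1]**2); e=np.hypot(*(B-x[:2]).T)-rad; B=B[abs(e)<max(.003,2*np.std(e))]
C=c+x[0]*u+x[1]*v
print('rim',rad,len(B),np.std(e),'centre',C, 'h rim',np.median(h[rim]))
# points high above plane: grip and tab
hi=ok&(h>.007)
for k in np.where(hi)[0]:
    pass
grip=hi&(rr<15)&(h>.02)&(h<.035)
G=P[grip]-C; G2=np.c_[G@u,G@v]; cg=G2.mean(0); ax=np.linalg.svd(G2-cg)[2][0]
print('grip',grip.sum(),cg,ax,np.median(h[grip]))
tab=hi&(rr>33)&(h<.03)
T=P[tab]-C;T2=np.c_[T@u,T@v]
print('tab',tab.sum(),T2.round(3).tolist()[:20],h[tab].round(3)[:20])
op=ok&(h<-.008)&(rr<38); O=P[op]-C;O2=np.c_[O@u,O@v];print('open',op.sum(),O2.mean(0))
print('u',u,'v',v)
m2,im2,d2=pickle.load(open('pics/scene.pkl','rb'))
for mm,nm in ((m,'top'),(m2,'scene')):
  print(nm,proj(mm,[C,C+.018*n]))
ex=ax if ax@O2.mean(0)>0 else -ax
t=np.median(T2,axis=0)
print('cover angle',np.degrees((np.arctan2(ex[1],ex[0])-np.arctan2(t[1],t[0]))%(2*np.pi)))
E
```

```text
plane [0.48969825 0.20131491 0.09275102] [-0.38117913 -0.18685316  0.90542165] 2448 0.0016985243886414563 tilt 25.11986762445707 az -153.8860090777168
rim 0.08557860060133063 821 0.0021778727587571617 centre [0.48502131 0.19430168 0.08933472] h rim -0.004208333125233953
grip 149 [0.00062291 0.00122864] [ 0.67550808 -0.73735259] 0.027545330181900567
tab 22 [[-0.063, 0.062], [-0.065, 0.061], [-0.063, 0.06], [-0.066, 0.059], [-0.064, 0.058], [-0.067, 0.058], [-0.065, 0.057], [-0.068, 0.055], [-0.066, 0.055], [-0.069, 0.054], [-0.068, 0.053], [-0.072, 0.053], [-0.07, 0.052], [-0.069, 0.051], [-0.073, 0.051], [-0.071, 0.051], [-0.074, 0.05], [-0.072, 0.049], [-0.075, 0.048], [-0.073, 0.047]] [0.012 0.014 0.016 0.014 0.014 0.017 0.019 0.014 0.017 0.017 0.013 0.014
 0.015 0.014 0.015 0.018 0.019 0.018 0.019 0.017]
open 451 [ 0.0365419  -0.03782001]
u [ 0.44015844 -0.89792012  0.        ] v [0.81299632 0.39852899 0.42451341]
top [[222.92599151 248.02289696]
 [223.25057269 249.5980454 ]]
scene [[278.27588998 214.21685627]
 [276.67057615 211.04688874]]
cover angle 169.9195373118553
```

```bash
cat >> h.py <<'E'
C=np.array([0.48502131,0.19430168,0.08933472]);n=np.array([-0.38117913,-0.18685316,0.90542165])
n=n/np.linalg.norm(n)
u=np.cross([0,0,1.],n);u/=np.linalg.norm(u);v=np.cross(n,u)
def pose():
    s=r.get_state(); return np.array(s['tcp_pos']),Ro.from_euler('xyz',s['eef_rot'],degrees=True).as_matrix(),s
def mk(x,y):
    x=np.array(x,float)/np.linalg.norm(x); y=np.array(y,float); y=y-(y@x)*x; y/=np.linalg.norm(y)
    return np.c_[x,y,np.cross(x,y)]
def plan(pt,Rt,N=None,p=None,R=None,fr=0.95):
    if p is None: p,R,_=pose()
    rv=Ro.from_matrix(R.T@Rt).as_rotvec()
    for k in ([N] if N else range(1,200)):
        E=Ro.from_rotvec(rv/k).as_matrix(); S=np.zeros((3,3));A=R.copy();zs=[]
        for _ in range(k): S+=A;A=A@E
        t=np.linalg.solve(S,pt-p)
        row=np.r_[t/.02,rv/k/.08]
        if abs(row).max()<=fr: break
    q=p.copy();A=R.copy();zm=9
    for _ in range(k): q=q+A@t;A=A@E;zm=min(zm,q[2])
    print('rows',k,dict(zip(('dx','dy','dz','wx','wy','wz'),row.round(3).tolist())),'zmin',round(zm,3),'dist',np.linalg.norm(pt-p).round(4),'ang',np.degrees(np.linalg.norm(rv)).round(2))
    return k,row
E
python3 - <<'E'
from h import *
p,R,s=pose(); print(s['time_s'],p,R.round(3).tolist())
def phi(R,j1):
    e=np.array([-np.sin(j1),np.cos(j1),0]);x=R[:,0];e=e-(e@x)*x
    return np.degrees(np.arctan2(np.cross(e,R[:,1])@x,e@R[:,1]))
print('phi now',phi(R,np.radians(82.4)),'j6 -16.5')
bar=0.6755*u-0.7374*v; across=np.cross(n,bar)
for sg in (1,-1):
    Rt=mk(-n,sg*across); print(sg,'phi tgt',phi(Rt,np.radians(21)))
    plan(C+n*.12,Rt)
E
```

```text
0.55 [0.27576045 0.61607611 0.20986635] [[-0.0, -0.409, -0.913], [0.0, -0.913, 0.409], [-1.0, -0.0, 0.0]]
phi now -73.48706004202415 j6 -16.5
1 phi tgt 132.87602619531611
rows 28 {'dx': 0.112, 'dy': 0.941, 'dz': 0.01, 'wx': -0.71, 'wy': 0.218, 'wz': -0.015} zmin 0.182 dist 0.4735 ang 95.31
-1 phi tgt -47.12397380468389
rows 28 {'dx': -0.099, 'dy': 0.063, 'dz': -0.927, 'wx': 0.668, 'wy': -0.015, 'wz': -0.215} zmin 0.198 dist 0.4735 ang 90.12
```

Request:
arm_command(
  plan=[
    {"dx": 0.11, "dy": 0.94, "dz": 0.01, "wx": -0.71, "wy": 0.22, "wz": -0.015},
    {"dx": 0.11, "dy": 0.94, "dz": 0.01, "wx": -0.71, "wy": 0.22, "wz": -0.015},
    {"dx": 0.11, "dy": 0.94, "dz": 0.01, "wx": -0.71, "wy": 0.22, "wz": -0.015},
    {"dx": 0.11, "dy": 0.94, "dz": 0.01, "wx": -0.71, "wy": 0.22, "wz": -0.015},
    {"dx": 0.11, "dy": 0.94, "dz": 0.01, "wx": -0.71, "wy": 0.22, "wz": -0.015},
    {"dx": 0.11, "dy": 0.94, "dz": 0.01, "wx": -0.71, "wy": 0.22, "wz": -0.015},
    {"dx": 0.11, "dy": 0.94, "dz": 0.01, "wx": -0.71, "wy": 0.22, "wz": -0.015},
    {"dx": 0.11, "dy": 0.94, "dz": 0.01, "wx": -0.71, "wy": 0.22, "wz": -0.015},
    {"dx": 0.11, "dy": 0.94, "dz": 0.01, "wx": -0.71, "wy": 0.22, "wz": -0.015},
    {"dx": 0.11, "dy": 0.94, "dz": 0.01, "wx": -0.71, "wy": 0.22, "wz": -0.015},
    {"dx": 0.11, "dy": 0.94, "dz": 0.01, "wx": -0.71, "wy": 0.22, "wz": -0.015},
    {"dx": 0.11, "dy": 0.94, "dz": 0.01, "wx": -0.71, "wy": 0.22, "wz": -0.015},
    {"dx": 0.11, "dy": 0.94, "dz": 0.01, "wx": -0.71, "wy": 0.22, "wz": -0.015},
    {"dx": 0.11, "dy": 0.94, "dz": 0.01, "wx": -0.71, "wy": 0.22, "wz": -0.015},
  ],
  fingers=-0.1,
  force=20,
)

```text
time_s: 1.72
tcp_pos: [0.2669, 0.3531, 0.1832]
eef_rot: [160.8, 75.6, 4.7]
contact_force: [0.3, -0.2, 0.5]
gripper_width: 0.0485
```

```bash
cat > go.py <<'E'
from h import *
bar=0.6755*u-0.7374*v; across=np.cross(n,bar)
p,R,s=pose(); print(s['time_s'],p.round(4),s['joints'].round(1),s['contact_force'].round(1),s['gripper_width'])
Rt=mk(-n,across); plan(C+n*.12,Rt)
E
python3 go.py
```

```text
1.7167 [0.2669 0.3531 0.1832] [ 92.3  -6.5 -43.4  17.9 -53.9  10.9] [ 0.3 -0.2  0.5] 0.048492455533370796
rows 14 {'dx': 0.104, 'dy': 0.912, 'dz': 0.021, 'wx': -0.676, 'wy': 0.203, 'wz': -0.013} zmin 0.182 dist 0.2506 ang 45.31
```

Request:
arm_command(
  plan=[
    {"dx": 0.1, "dy": 0.91, "dz": 0.02, "wx": -0.68, "wy": 0.2, "wz": -0.013},
    {"dx": 0.1, "dy": 0.91, "dz": 0.02, "wx": -0.68, "wy": 0.2, "wz": -0.013},
    {"dx": 0.1, "dy": 0.91, "dz": 0.02, "wx": -0.68, "wy": 0.2, "wz": -0.013},
    {"dx": 0.1, "dy": 0.91, "dz": 0.02, "wx": -0.68, "wy": 0.2, "wz": -0.013},
    {"dx": 0.1, "dy": 0.91, "dz": 0.02, "wx": -0.68, "wy": 0.2, "wz": -0.013},
    {"dx": 0.1, "dy": 0.91, "dz": 0.02, "wx": -0.68, "wy": 0.2, "wz": -0.013},
    {"dx": 0.1, "dy": 0.91, "dz": 0.02, "wx": -0.68, "wy": 0.2, "wz": -0.013},
    {"dx": 0.1, "dy": 0.91, "dz": 0.02, "wx": -0.68, "wy": 0.2, "wz": -0.013},
    {"dx": 0.1, "dy": 0.91, "dz": 0.02, "wx": -0.68, "wy": 0.2, "wz": -0.013},
    {"dx": 0.1, "dy": 0.91, "dz": 0.02, "wx": -0.68, "wy": 0.2, "wz": -0.013},
    {"dx": 0.1, "dy": 0.91, "dz": 0.02, "wx": -0.68, "wy": 0.2, "wz": -0.013},
    {"dx": 0.1, "dy": 0.91, "dz": 0.02, "wx": -0.68, "wy": 0.2, "wz": -0.013},
    {"dx": 0.1, "dy": 0.91, "dz": 0.02, "wx": -0.68, "wy": 0.2, "wz": -0.013},
    {"dx": 0.1, "dy": 0.91, "dz": 0.02, "wx": -0.68, "wy": 0.2, "wz": -0.013},
  ],
)

```text
time_s: 2.88
tcp_pos: [0.4472, 0.1656, 0.2051]
eef_rot: [137.0, 63.8, 28.5]
contact_force: [0.3, 0.2, 0.7]
gripper_width: 0.0482
```

```bash
cat >> go.py <<'E'
m,im,d=snap('wrist','w1.png')
cg=r.spot_point('wrist','dial_grip'); cc=r.spot_point('wrist','cover_face');print(cg[:2],cc[:2])
G=C+.018*n+0.0006*u+.0012*v
print('proj',proj(m,[G,C]))
E
python3 go.py
```

```text
2.8833 [0.4472 0.1656 0.2051] [ 51.9 -16.2 -51.7  19.4 -31.8  95.1] [0.3 0.2 0.7] 0.048219019490435444
rows 1 {'dx': 0.233, 'dy': -0.568, 'dz': -0.073, 'wx': 0.598, 'wy': -0.323, 'wz': 0.013} zmin 0.198 dist 0.0124 ang 3.12
[{'centre': [306.6, 241.7], 'score': 0.77}, {'centre': [303.1, 236.3], 'score': 0.61}] [{'centre': [301.8, 236.0], 'score': 0.78}]
proj [[304.83829365 240.43436237]
 [304.05707597 236.38109077]]
```

View pics/w1.png

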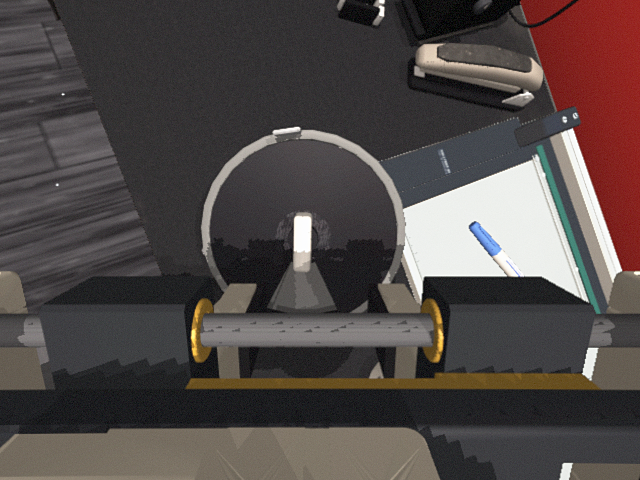

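The wrist view shows the bar at (304,240), the tab at (287,132) and the opening below the bar. My model projects to within 2 px, so I'll descend to the bar.

```bash
cat > go.py <<'E'
from h import *
bar=0.6755*u-0.7374*v; across=np.cross(n,bar)
G=C+0.001*u+.0005*v
p,R,s=pose(); print(s['time_s'],p.round(4),s['joints'].round(1),s['contact_force'].round(1),s['gripper_width'])
Rt=mk(-n,across); plan(G+n*.075,Rt,3)
plan(G+n*.018,Rt,4,p=G+n*.075,R=Rt)
E
python3 go.py
```

```text
3.0333 [0.4474 0.1655 0.2049] [ 52.  -16.2 -51.7  19.5 -31.9  94.7] [ 0.2  0.2 -0.7] 0.04824392394238902
rows 3 {'dx': 0.823, 'dy': -0.174, 'dz': -0.005, 'wx': 0.173, 'wy': -0.097, 'wz': 0.004} zmin 0.157 dist 0.0505 ang 2.73
rows 4 {'dx': 0.712, 'dy': -0.0, 'dz': 0.0, 'wx': 0.0, 'wy': 0.0, 'wz': 0.0} zmin 0.106 dist 0.057 ang 0.0
```

Request:
arm_command(
  plan=[
    {"dx": 0.82, "dy": -0.17, "wx": 0.17, "wy": -0.1},
    {"dx": 0.82, "dy": -0.17, "wx": 0.17, "wy": -0.1},
    {"dx": 0.82, "dy": -0.17, "wx": 0.17, "wy": -0.1},
    {},
  ],
)

```text
schema error: expected keys dx, dy, dz, wx, wy, wz
```

```bash
cat > go.py <<'E'
from h import *
bar=0.6755*u-0.7374*v; across=np.cross(n,bar)
G=C+0.001*u+.0005*v
p,R,s=pose(); print(s['time_s'],p.round(4),s['joints'].round(1),s['contact_force'].round(1),s['gripper_width'])
m,im,d=snap('wrist','w2.png')
cg=r.spot_point('wrist','dial_grip');print(cg[:2],proj(m,[G+.018*n,G]))
Rt=mk(-n,across); 
plan(G+n*.018,Rt,4)
E
python3 go.py
```

```text
3.0333 [0.4474 0.1655 0.2049] [ 52.  -16.2 -51.7  19.5 -31.9  94.7] [ 0.2  0.2 -0.7] 0.04824392394238902
[{'centre': [304.6, 238.0], 'score': 0.97}] [[304.42202509 241.13804777]
 [305.13382983 236.52077653]]
rows 4 {'dx': 1.328, 'dy': -0.113, 'dz': 0.008, 'wx': 0.134, 'wy': -0.072, 'wz': 0.006} zmin 0.106 dist 0.1066 ang 2.79
```

View pics/w2.png

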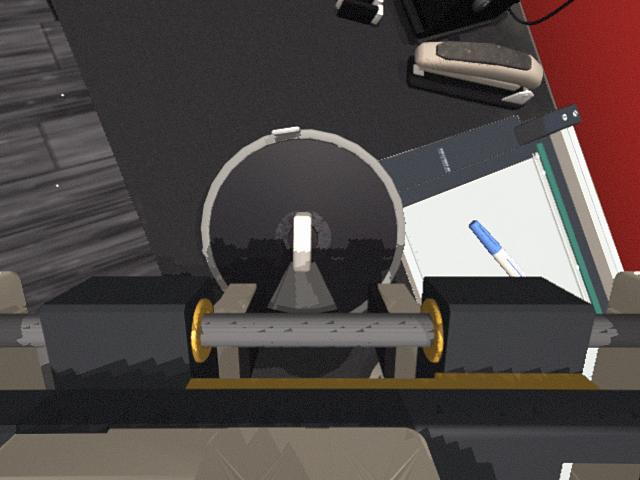

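The move was refused because every key is required, so the view is unchanged, with the bar at (304,240). I'll resend it in full.

Request:
arm_command(
  plan=[
    {"dx": 0.82, "dy": -0.17, "dz": 0, "wx": 0.17, "wy": -0.1, "wz": 0},
    {"dx": 0.82, "dy": -0.17, "dz": 0, "wx": 0.17, "wy": -0.1, "wz": 0},
    {"dx": 0.82, "dy": -0.17, "dz": 0, "wx": 0.17, "wy": -0.1, "wz": 0},
    {"dx": 0, "dy": 0, "dz": 0, "wx": 0, "wy": 0, "wz": 0},
  ],
)

```text
time_s: 3.47
tcp_pos: [0.4545, 0.184, 0.1577]
eef_rot: [138.1, 64.8, 26.8]
contact_force: [-0.2, -1.2, -0.5]
gripper_width: 0.0483
```

```bash
python3 go.py
```

```text
3.4667 [0.4545 0.184  0.1577] [ 51.4 -10.4 -56.9  27.5 -22.6  83.8] [-0.2 -1.2 -0.5] 0.048314791535222744
[{'centre': [323.2, 261.9], 'score': 0.87}] [[323.32983256 261.67933813]
 [322.95427326 254.42496508]]
rows 4 {'dx': 0.741, 'dy': 0.037, 'dz': 0.053, 'wx': 0.004, 'wy': -0.021, 'wz': 0.004} zmin 0.106 dist 0.0595 ang 0.41
```

View pics/w2.png

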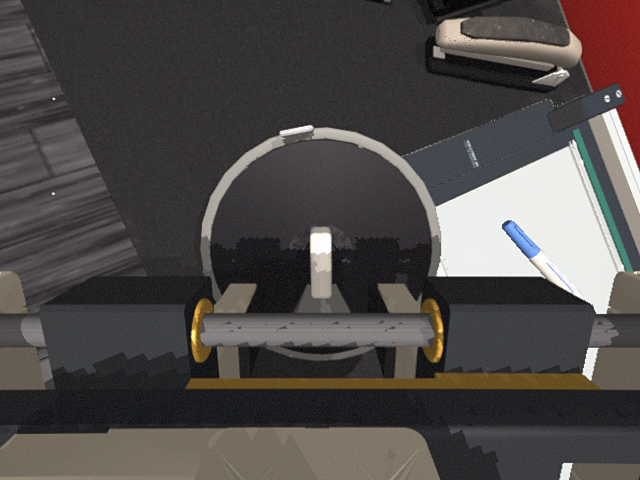

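The bar is now at (321,262) and my model matches it, but joint 3 (-56.9) is close to its -58.3 limit. I'll identify the arm's kinematics from the logged poses before going on.

```bash
cat > kin.py <<'E'
import numpy as np
from scipy.spatial.transform import Rotation as Ro
from scipy.optimize import least_squares
D=[([82.397,20.546,.682,0,-70.136,-16.507],[.27576,.61608,.20987],[95.36,89.9,-108.76]),
([92.3,-6.5,-43.4,17.9,-53.9,10.9],[.2669,.3531,.1832],[160.8,75.6,4.7]),
([52,-16.2,-51.7,19.5,-31.9,94.7],[.4474,.1655,.2049],[137.0,63.8,28.5]),
([51.4,-10.4,-56.9,27.5,-22.6,83.8],[.4545,.184,.1577],[138.1,64.8,26.8])]
X,Y,Z=np.eye(3)
def rot(ax,a): return Ro.from_rotvec(ax*np.radians(a)).as_matrix()
def fk(q,P,s4=1,s6=-1,c6=-90):
    h,a1,dl,L1,ao,L2,Lt=P
    A=rot(Z,q[0]); p=np.array([0,0,h])+A@np.array([a1,dl,0])
    A=A@rot(Y,q[1]); p=p+A@np.array([0,0,L1])
    A=A@rot(Y,-q[2]); p=p+A@np.array([L2,0,ao])
    A=A@rot(X,s4*q[3])@rot(Y,-q[4]); p=p+A@np.array([Lt,0,0])
    A=A@rot(X,s6*q[5]+c6)
    return p,A
if __name__=='__main__':
    from plant import r
    s=r.get_state(); D.append((s['joints'],s['tcp_pos'],s['eef_rot']))
    for s4 in (1,-1):
      for s6 in (1,-1):
        for c6 in (0,90,-90,180):
          e=max(np.degrees(Ro.from_matrix(fk(q,np.zeros(7),s4,s6,c6)[1].T@Ro.from_euler('xyz',o,degrees=True).as_matrix()).magnitude()) for q,p,o in D)
          if e<15: print(s4,s6,c6,'rot err',e); best=(s4,s6,c6)
    f=lambda P: np.concatenate([fk(q,P,*best)[0]-p for q,p,o in D])
    o=least_squares(lambda P:np.r_[f(P),1e-3*(P-[.4,0,-.19,.4,0,.4,.25])],[.4,0,-.19,.4,0,.4,.25]); print(o.x.round(4),f(o.x).round(4))
E
python3 kin.py
```

```text
-1 -1 -90 rot err 0.28991624182566755
[ 0.1007  0.1628 -0.1806  0.5925  0.0419  0.2775  0.3864] [-0.0113  0.0004  0.0043 -0.0045  0.0043 -0.0013 -0.0032 -0.001  -0.0095
  0.0069 -0.0054  0.0038  0.0063 -0.0059  0.0028]
```

```bash
cat > kin2.py <<'E'
from kin import *
D2=D
def fk2(q,P):
    h,a1,dl,L1,ao,L2,Lt,wz,wy=P
    A=rot(Z,q[0]); p=np.array([0,0,h])+A@np.array([a1,dl,0])
    A=A@rot(Y,q[1]); p=p+A@np.array([0,0,L1])
    A=A@rot(Y,-q[2]); p=p+A@np.array([L2,0,ao])
    A=A@rot(X,-q[3]); p=p+A@np.array([0,wy,0]); A=A@rot(Y,-q[4]); p=p+A@np.array([Lt,0,wz])
    return p,A@rot(X,-q[5]-90)
def fit(mask,extra=[]):
    x0=np.array([.4,0,-.19,.4,0,.4,.25,0,0])
    f=lambda P: np.concatenate([fk2(q,P)[0]-p for q,p,o in D2+extra])
    o=least_squares(lambda P:np.r_[f(P),1e-3*(P-x0),1e2*(P-x0)*(1-mask)],x0); return o.x,f(o.x)
if __name__=='__main__':
    for mk_ in ([1]*9,[1,1,1,1,1,1,1,1,0],[1,1,1,1,1,1,1,0,1],[1,0,1,1,1,1,1,1,1],[1,0,1,1,0,1,1,0,1],[1,0,1,1,1,1,1,0,1]):
        x,e=fit(np.array(mk_)); print(mk_,x.round(4),abs(e).max().round(5))
E
python3 kin2.py
```

```text
[1, 1, 1, 1, 1, 1, 1, 1, 1] [ 0.2074 -0.0026  0.0049  0.5989 -0.0047  0.4706  0.3938 -0.0014 -0.1971] 0.00032
[1, 1, 1, 1, 1, 1, 1, 1, 0] [ 0.0974  0.1086 -0.188   0.6016  0.0577  0.2902  0.4029  0.0345 -0.    ] 0.00784
[1, 1, 1, 1, 1, 1, 1, 0, 1] [ 2.047e-01 -1.100e-03  5.000e-04  5.991e-01 -2.900e-03  4.668e-01
  3.943e-01 -0.000e+00 -1.926e-01] 0.00038
[1, 0, 1, 1, 1, 1, 1, 1, 1] [ 0.2057 -0.      0.0018  0.5987 -0.0041  0.4673  0.3937 -0.0011 -0.1938] 0.0004
[1, 0, 1, 1, 0, 1, 1, 0, 1] [ 0.1998 -0.     -0.0015  0.6006 -0.      0.464   0.3943  0.     -0.1905] 0.00037
[1, 0, 1, 1, 1, 1, 1, 0, 1] [ 0.2042 -0.     -0.0006  0.599  -0.0028  0.4656  0.3942 -0.     -0.1915] 0.00041
```

The arm model now fits to 0.4 mm: 0.2 m base height, 0.6 and 0.464 m links, -0.19 m wrist offset and a 0.394 m tool. Next I'll search for feasible joint solutions at the bar.

```bash
cat > ik.py <<'E'
from kin2 import *
PP=np.array([.1998,0,-.0015,.6006,0,.464,.3943,0,-.1905])
LO=np.array([-176.03,-82.01,-58.28,-173.87,-174.79,-173.66]);HI=np.array([176.03,121.73,71.71,95.51,-.11,173.66])
def ik(pt,Rt,q0):
    def f(q):
        p,A=fk2(q,PP); return np.r_[(p-pt)*10,Ro.from_matrix(A.T@Rt).as_rotvec()]
    o=least_squares(f,np.clip(q0,LO+.5,HI-.5),bounds=(LO+.3,HI-.3),x_scale=50.,max_nfev=80)
    return o.x,np.abs(o.fun).max()
def sols(pt,Rt,n=25,seed=0):
    g=np.random.default_rng(seed);S=[]
    az=np.degrees(np.arctan2(pt[1],pt[0]))
    for _ in range(n):
        q0=np.array([az+g.uniform(-90,90),g.uniform(-40,60),g.uniform(-58,50),g.uniform(-170,95),g.uniform(-150,-1),g.uniform(-170,170)])
        x,e=ik(pt,Rt,q0)
        if e<2e-3 and not any(np.abs(x-y).max()<2 for y in S): S.append(x)
    return S
E
cat > t.py <<'E'
from h import *
from ik import *
bar=0.6755*u-0.7374*v
G=C+0.001*u+.0005*v
import itertools
for tilt in (0,8,16,25):
  x=-(n*np.sin(np.radians(25-tilt))+0)/1
  # rotate -n toward -z by tilt deg
  ax=np.cross(-n,[0,0,-1.]);ax/=np.linalg.norm(ax)
  x=Ro.from_rotvec(ax*np.radians(tilt)).apply(-n)
  for hh in (.018,):
   y0=np.cross(n,bar); Rt=mk(x,y0)
   for roll in (0,90):
    R2=Rt@Ro.from_rotvec([np.radians(roll),0,0]).as_matrix()
    for q in sols(G+hh*n,R2): print(tilt,hh,roll,q.round(0).tolist())
E
time python3 t.py
```

```text
8 0.018 0 [48.0, 1.0, -48.0, 15.0, -26.0, 98.0]
8 0.018 90 [48.0, 1.0, -48.0, 15.0, -26.0, 8.0]
16 0.018 0 [46.0, 6.0, -37.0, 5.0, -39.0, 108.0]
16 0.018 90 [46.0, 6.0, -37.0, 5.0, -39.0, 18.0]
25 0.018 0 [44.0, 11.0, -28.0, 0.0, -51.0, 112.0]
25 0.018 90 [44.0, 11.0, -28.0, 0.0, -51.0, 22.0]
real	0m13.565s
user	0m13.281s
sys	0m0.213s
```

```bash
cat > t.py <<'E'
from h import *
from ik import *
bar=0.6755*u-0.7374*v
G=C+0.001*u+.0005*v
ax=np.cross(-n,[0,0,-1.]);ax/=np.linalg.norm(ax)
p,R,s=pose()
for tilt in (4,6):
  x=Ro.from_rotvec(ax*np.radians(tilt)).apply(-n)
  Rt=mk(x,np.cross(n,bar)); q=s['joints']
  for hh,ro in ((.075,0),(.045,0),(.018,0),(.018,40),(.018,80),(.018,120),(.018,170),(.018,225),(.018,110)):
    q,e=ik(G+hh*n,Rt@Ro.from_rotvec([np.radians(ro),0,0]).as_matrix(),q); print(tilt,hh,ro,q.round(1).tolist(),e.round(4))
plan(G+n*.065,Rt,3);plan(G+n*.018,Rt,4,p=G+n*.065,R=Rt)
E
python3 t.py
```

```text
4 0.075 0 [51.0, -8.0, -50.4, 17.9, -29.6, 93.3] 0.0
4 0.045 0 [49.5, -4.3, -52.5, 20.8, -23.7, 91.3] 0.0
4 0.018 0 [47.6, -0.8, -54.7, 25.3, -18.0, 88.0] 0.0
4 0.018 40 [47.6, -0.8, -54.7, 25.3, -18.0, 48.0] 0.0
4 0.018 80 [47.6, -0.8, -54.7, 25.3, -18.0, 8.0] 0.0
4 0.018 120 [47.6, -0.8, -54.7, 25.3, -18.0, -32.0] 0.0
4 0.018 170 [47.6, -0.8, -54.7, 25.3, -18.0, -82.0] 0.0
4 0.018 225 [47.6, -0.8, -54.7, 25.3, -18.0, -137.0] 0.0
4 0.018 110 [47.6, -0.8, -54.7, 25.3, -18.0, -22.0] 0.0
6 0.075 0 [50.6, -6.9, -47.5, 14.6, -32.7, 96.7] 0.0
6 0.045 0 [49.4, -3.2, -49.3, 16.4, -27.3, 95.5] 0.0
6 0.018 0 [48.2, 0.2, -50.9, 19.0, -22.2, 93.7] 0.0
6 0.018 40 [48.2, 0.2, -50.9, 19.0, -22.2, 53.7] 0.0
6 0.018 80 [48.2, 0.2, -50.9, 19.0, -22.2, 13.7] 0.0
6 0.018 120 [48.2, 0.2, -50.9, 19.0, -22.2, -26.3] 0.0
6 0.018 170 [48.2, 0.2, -50.9, 19.0, -22.2, -76.3] 0.0
6 0.018 225 [48.2, 0.2, -50.9, 19.0, -22.2, -131.3] 0.0
6 0.018 110 [48.2, 0.2, -50.9, 19.0, -22.2, -16.3] 0.0
rows 3 {'dx': 0.206, 'dy': 0.053, 'dz': 0.062, 'wx': 0.018, 'wy': -0.351, 'wz': -0.289} zmin 0.148 dist 0.0133 ang 6.26
rows 4 {'dx': 0.584, 'dy': 0.041, 'dz': -0.045, 'wx': 0.0, 'wy': 0.0, 'wz': 0.0} zmin 0.106 dist 0.047 ang 0.0
```

Request:
arm_command(
  plan=[
    {"dx": 0.2, "dy": 0.05, "dz": 0.06, "wx": 0.02, "wy": -0.35, "wz": -0.29},
    {"dx": 0.2, "dy": 0.05, "dz": 0.06, "wx": 0.02, "wy": -0.35, "wz": -0.29},
    {"dx": 0.2, "dy": 0.05, "dz": 0.06, "wx": 0.02, "wy": -0.35, "wz": -0.29},
    {"dx": 0, "dy": 0, "dz": 0, "wx": 0, "wy": 0, "wz": 0},
  ],
)

```text
time_s: 3.9
tcp_pos: [0.4583, 0.1836, 0.1523]
eef_rot: [138.4, 70.9, 27.1]
contact_force: [0.3, 0.5, 0.7]
gripper_width: 0.0486
```

```bash
cat > go.py <<'E'
from h import *
bar=0.6755*u-0.7374*v
G=C+0.001*u+.0005*v
ax=np.cross(-n,[0,0,-1.]);ax/=np.linalg.norm(ax)
X6=Ro.from_rotvec(ax*np.radians(6)).apply(-n)
Rt=mk(X6,np.cross(n,bar))
p,R,s=pose(); print(s['time_s'],p.round(4),s['joints'].round(1),s['contact_force'].round(1),s['moment'].round(2),s['gripper_width'])
plan(G+n*.018,Rt,4)
plan(G+n*.018,Rt,2)
E
python3 go.py
```

```text
3.9 [0.4583 0.1836 0.1523] [ 50.5  -6.1 -47.6  14.3 -31.7  97.2] [0.3 0.5 0.7] [-0.43  0.73  0.03] 0.048569955462506656
rows 4 {'dx': 0.636, 'dy': 0.074, 'dz': -0.02, 'wx': 0.014, 'wy': -0.01, 'wz': 0.015} zmin 0.106 dist 0.0513 ang 0.42
rows 2 {'dx': 1.273, 'dy': 0.149, 'dz': -0.039, 'wx': 0.028, 'wy': -0.021, 'wz': 0.03} zmin 0.106 dist 0.0513 ang 0.42
```

Request:
arm_command(
  plan=[
    {"dx": 0.64, "dy": 0.07, "dz": -0.02, "wx": 0.014, "wy": -0.01, "wz": 0.015},
    {"dx": 0.64, "dy": 0.07, "dz": -0.02, "wx": 0.014, "wy": -0.01, "wz": 0.015},
    {"dx": 0.64, "dy": 0.07, "dz": -0.02, "wx": 0.014, "wy": -0.01, "wz": 0.015},
    {"dx": 0.64, "dy": 0.07, "dz": -0.02, "wx": 0.014, "wy": -0.01, "wz": 0.015},
    {"dx": 0, "dy": 0, "dz": 0, "wx": 0, "wy": 0, "wz": 0},
  ],
)

```text
time_s: 4.32
tcp_pos: [0.4798, 0.1954, 0.1115]
eef_rot: [138.7, 70.1, 27.3]
contact_force: [0.3, 0.4, -0.1]
gripper_width: 0.0484
```

```bash
python3 go.py
```

```text
4.3167 [0.4798 0.1954 0.1115] [ 48.5  -0.4 -51.   19.3 -21.9  93.3] [ 0.3  0.4 -0.1] [-0.73  1.07 -0.  ] 0.04842493541487524
rows 4 {'dx': 0.054, 'dy': 0.0, 'dz': 0.08, 'wx': 0.004, 'wy': -0.048, 'wz': -0.014} zmin 0.106 dist 0.0077 ang 0.92
rows 2 {'dx': 0.107, 'dy': 0.001, 'dz': 0.161, 'wx': 0.009, 'wy': -0.096, 'wz': -0.027} zmin 0.106 dist 0.0077 ang 0.92
```

Request:
arm_command(
  plan=[
    {"dx": 0.11, "dy": 0, "dz": 0.18, "wx": 0, "wy": -0.1, "wz": -0.03},
    {"dx": 0.11, "dy": 0, "dz": 0.18, "wx": 0, "wy": -0.1, "wz": -0.03},
    {"dx": 0, "dy": 0, "dz": 0, "wx": 0, "wy": 0, "wz": 0},
  ],
)

```text
time_s: 4.57
tcp_pos: [0.4778, 0.1893, 0.1075]
eef_rot: [137.6, 70.8, 26.2]
contact_force: [-0.8, 0.8, 0.4]
gripper_width: 0.0481
```

```bash
python3 go.py
```

```text
4.5667 [0.4778 0.1893 0.1075] [ 48.2  -0.2 -50.9  18.8 -22.5  94. ] [-0.8  0.8  0.4] [-0.55  0.9  -0.01] 0.04814518937457096
rows 4 {'dx': 0.026, 'dy': 0.004, 'dz': -0.011, 'wx': 0.008, 'wy': -0.002, 'wz': -0.001} zmin 0.106 dist 0.0023 ang 0.15
rows 2 {'dx': 0.052, 'dy': 0.008, 'dz': -0.022, 'wx': 0.016, 'wy': -0.005, 'wz': -0.002} zmin 0.106 dist 0.0023 ang 0.15
```

Good. Now closing on the bar with a light grip.

Request:
arm_command(
  plan=[
    {"dx": 0.05, "dy": 0, "dz": -0.02, "wx": 0, "wy": 0, "wz": 0},
    {"dx": 0, "dy": 0, "dz": 0, "wx": 0, "wy": 0, "wz": 0},
    {"dx": 0, "dy": 0, "dz": 0, "wx": 0, "wy": 0, "wz": 0},
    {"dx": 0, "dy": 0, "dz": 0, "wx": 0, "wy": 0, "wz": 0},
    {"dx": 0, "dy": 0, "dz": 0, "wx": 0, "wy": 0, "wz": 0},
  ],
  fingers=1,
  force=10,
)

```text
time_s: 4.98
tcp_pos: [0.4786, 0.1906, 0.1093]
eef_rot: [137.9, 70.6, 26.5]
contact_force: [-0.7, -0.0, 0.1]
gripper_width: 0.0201
```

```bash
python3 go.py
```

```text
4.9833 [0.4786 0.1906 0.1093] [ 48.3  -0.3 -50.9  18.9 -22.4  93.9] [-0.7 -0.   0.1] [-0.57  0.85 -0.  ] 0.020085958057907204
rows 4 {'dx': 0.042, 'dy': -0.003, 'dz': 0.014, 'wx': 0.007, 'wy': -0.016, 'wz': -0.006} zmin 0.106 dist 0.0036 ang 0.34
rows 2 {'dx': 0.084, 'dy': -0.006, 'dz': 0.027, 'wx': 0.014, 'wy': -0.032, 'wz': -0.012} zmin 0.106 dist 0.0036 ang 0.34
```

Request:
arm_command(
  plan=[
    {"dx": 0.05, "dy": 0, "dz": 0, "wx": 0, "wy": 0, "wz": 0},
    {"dx": 0.05, "dy": 0, "dz": 0, "wx": 0, "wy": 0, "wz": 0},
    {"dx": 0, "dy": 0, "dz": 0, "wx": 0.3, "wy": 0, "wz": 0},
    {"dx": 0, "dy": 0, "dz": 0, "wx": 0.6, "wy": 0, "wz": 0},
    {"dx": 0, "dy": 0, "dz": 0, "wx": 0.6, "wy": 0, "wz": 0},
    {"dx": 0, "dy": 0, "dz": 0, "wx": 0.6, "wy": 0, "wz": 0},
  ],
)

```text
time_s: 5.48
tcp_pos: [0.4792, 0.1909, 0.1071]
eef_rot: [148.0, 70.6, 26.4]
contact_force: [-0.7, -0.6, -0.6]
gripper_width: 0.0004
```

```bash
cat > rot.py <<'E'
from h import *
exec(open('go.py').read().split('p,R,s=')[0].split('import *')[1])
p,R,s=pose(); print(s['time_s'],s['joints'].round(1),s['contact_force'].round(1),s['moment'].round(2),s['gripper_width'].round(4))
t=.018
rel=Rt.T@R; a=np.arctan2(rel[2,1],rel[1,1]); print('turned deg',np.degrees(a)%360, 'rel G (tool axes mm)',(R.T@(G+n*t-p)*1000).round(2),'axis err (body rotvec)',(Ro.from_matrix(R.T@Rt@Ro.from_rotvec([a,0,0]).as_matrix()).as_rotvec()/.08).round(3))
E
python3 rot.py
```

```text
Traceback (most recent call last):
  File "rot.py", line 3, in <module>
    p,R,s=pose(); print(s['time_s'],s['joints'].round(1),s['contact_force'].round(1),s['moment'].round(2),s['gripper_width'].round(4))
                                                                                                          ^^^^^^^^^^^^^^^^^^^^^^^^
AttributeError: 'float' object has no attribute 'round'
```

```bash
sed -i "s/s\['gripper_width'\].round(4)/s['gripper_width']/" rot.py; python3 rot.py; python3 - <<'E'
from h import *
snap('wrist','w3.png'); m,im,d=snap('top','t3.png'); 
cv2.imwrite('pics/t3z.png',cv2.resize(im[170:300,160:290],None,fx=4,fy=4,interpolation=cv2.INTER_CUBIC)[:,:,::-1])
m,im,d=snap('scene','s3.png'); 
cv2.imwrite('pics/s3z.png',cv2.resize(im[140:270,210:340],None,fx=4,fy=4,interpolation=cv2.INTER_CUBIC)[:,:,::-1])
E
```

```text
5.4833 [ 48.2  -0.  -51.1  19.2 -21.9  83.5] [-0.7 -0.6 -0.6] [-0.63  0.91  0.  ] 0.0004123173481038142
turned deg 10.035611253606945 rel G (tool axes mm) [ 0.98 -0.06  0.98] axis err (body rotvec) [ 0.    -0.062 -0.013]
```

View pics/w3.png

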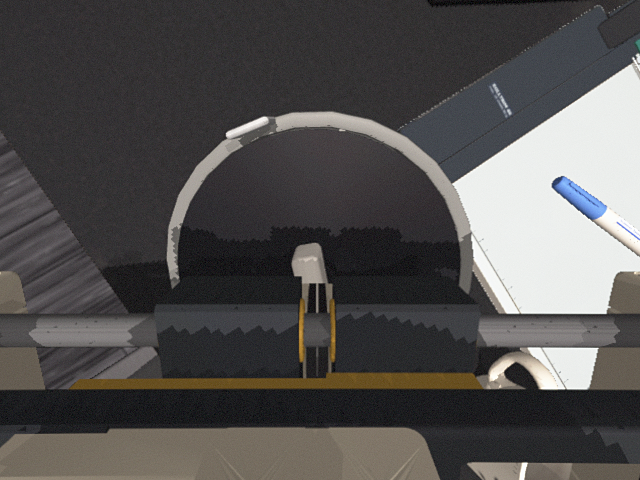

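View pics/s3z.png

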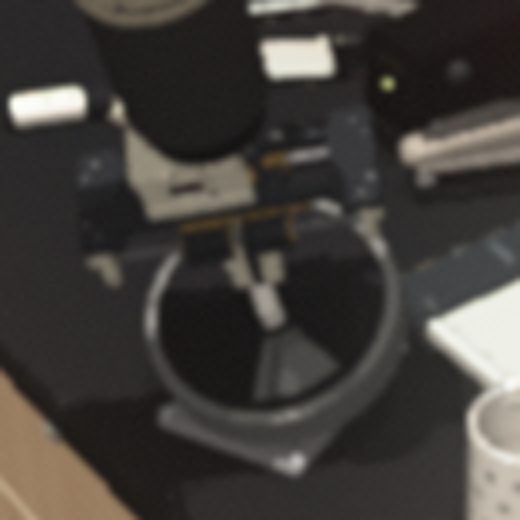

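View pics/t3z.png

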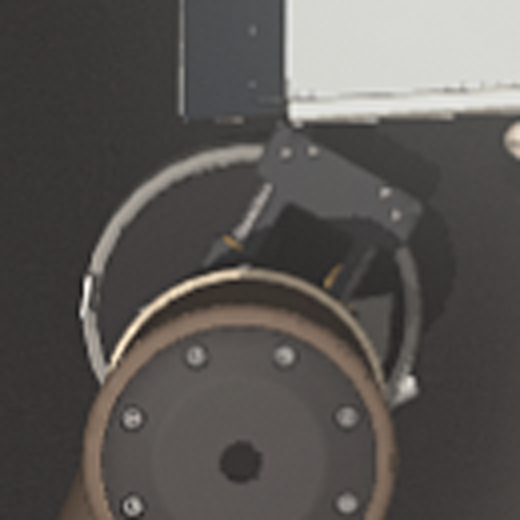

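The wrist view shows the bar at (308,262) outside the closed fingertips at about (315,320), and the width reads 0. The bar wasn't between the pads, so I'll check where the TCP and tips really are in the image.

```bash
python3 - <<'E'
from h import *
p,R,s=pose()
m=r.camera_model('wrist'); print('cam in tool',(R.T@(-np.array(m['R']).T@np.array(m['t'])-p)).round(3)); print((np.array(m['R'])@R).round(3).tolist())
print('tcp,tip,grasp px',proj(m,[p,p+R@[.011,0,0],p+R@[-.008,0,0]]))
bar=0.6755*u-0.7374*v
print('bar ctr,ends px',proj(m,[C+.018*n,C+.028*n+.023*bar,C+.028*n-.023*bar]))
im,d=r.capture('wrist')
for px in [(308,262),(316,330),(316,300),(305,345),(300,300)]:
    P=w(m,d,px)[0]; print(px,'tool',(R.T@(P-p)*1000).round(1),'face',((P-C)@np.c_[u,v,n]*1000).round(1))
m=r.camera_model('scene');im,d=r.capture('scene')
for zx in [(268,305),(270,265),(240,265),(268,320),(265,290)]:
    px=(210+zx[0]/4,140+zx[1]/4);P=w(m,d,px)[0]; print('scene',px,'tool',(R.T@(P-p)*1000).round(1),'face',((P-C)@np.c_[u,v,n]*1000).round(1))
print('scene tcp,tip',proj(m,[p,p+R@[.011,0,0]]))
E
```

```text
cam in tool [-0.176 -0.    -0.07 ]
[[0.0, 1.0, -0.001], [-0.26, 0.001, 0.966], [0.966, 0.0, 0.26]]
tcp,tip,grasp px [[317.36757667 287.89967631]
 [317.33650019 280.56027212]
 [317.39248679 293.78201375]]
bar ctr,ends px [[315.12841963 288.70856467]
 [321.67446267 336.3039631 ]
 [305.55370263 255.63276614]]
(308, 262) tool [-11.5  -4.6 -17.9] face [-13.   15.2  29.1]
(316, 330) tool [-100.2   -0.5  -29.3] face [-15.5  35.8 116.2]
(316, 300) tool [-9.6 -0.7  2.7] face [ 1.4 -0.2 28.7]
(305, 345) tool [-100.3   -3.1  -25.4] face [-15.6  31.1 116.8]
(300, 300) tool [-96.7  -4.4 -35.3] face [-22.   38.5 112.5]
scene (277.0, 216.25) tool [-9.1 -0.  25.5] face [ 14.3 -19.   30.1]
scene (277.5, 206.25) tool [-33.3   7.3  10.8] face [12.6 -0.4 52.5]
scene (270.0, 206.25) tool [-36.4 -12.3   8.9] face [-5.  -9.  56.6]
scene (277.0, 220.0) tool [ 4.5 -3.  28. ] face [ 13.1 -24.1  16.9]
scene (276.25, 212.5) tool [-8.3 -1.3 12.2] face [ 6.  -8.6 28.2]
scene tcp,tip [[276.996009   210.48885895]
 [277.79064334 212.75716654]]
```

```bash
python3 - <<'E'
from h import *
im=cv2.imread('pics/w3.png'); cv2.imwrite('pics/w3z.png',cv2.resize(np.clip(im[230:390,260:375].astype(float)*1.8,0,255).astype(np.uint8),None,fx=5,fy=5,interpolation=cv2.INTER_NEAREST)[:600])
im=cv2.imread('pics/s3.png'); cv2.imwrite('pics/s3y.png',cv2.resize(np.clip(im[185:235,250:305].astype(float)*1.8,0,255).astype(np.uint8),None,fx=11,fy=11,interpolation=cv2.INTER_CUBIC))
E
```

```text
(no output)
```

View pics/w3z.png

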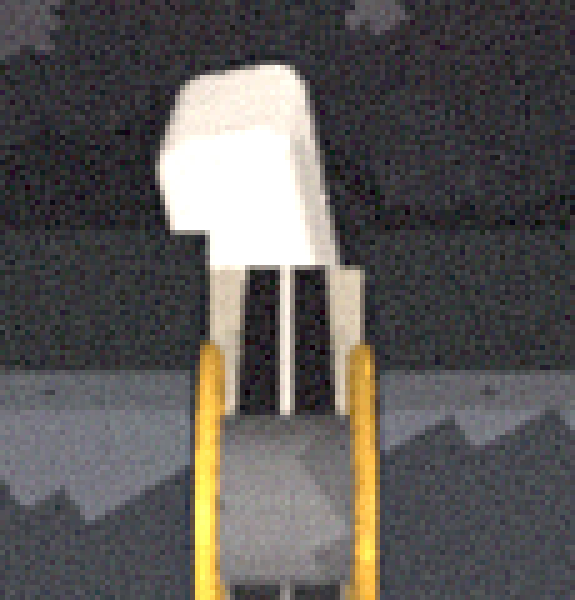

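View pics/s3y.png

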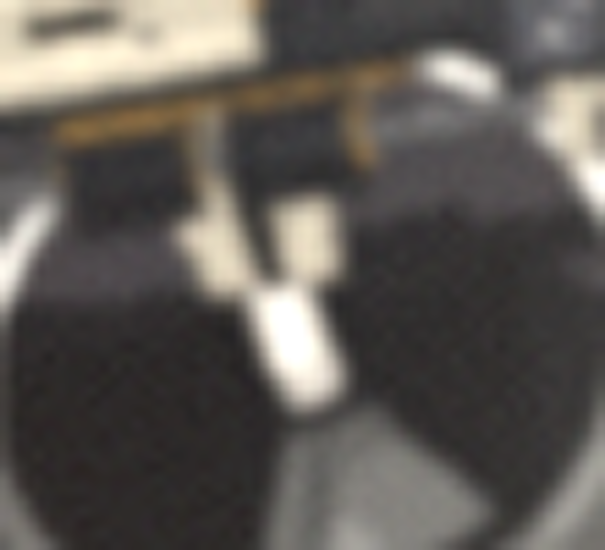

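```bash
python3 - <<'E'
from h import *
print(r.tcp_to_tips)
p,R,s=pose(); m,im,d=snap('scene'); m2,im2,d2=snap('wrist')
# nearest finger pts along tool axis: scan scene pixels within 25mm lateral of the tool axis
yy,xx=np.mgrid[190:225,255:300];px=np.c_[xx.ravel(),yy.ravel()];P=w(m,d,px);T=(P-p)@R*1000;h=(P-C)@n*1000
for row in range(196,222,1):
    k=[(x,T[(px==(x,row)).all(1)][0].round(0).tolist()) for x in (270,274,278)]
    print(row,k)
for row in range(276,300,3): print('wr',row,[((w(m2,d2,(x,row))[0]-p)@R*1000).round(0).tolist() for x in (304,311,317,323,330)])
E
```

```text
0.011
196 [(270, [-101.0, 0.0, 25.0]), (274, [-106.0, 11.0, 31.0]), (278, [-110.0, 22.0, 36.0])]
197 [(270, [-103.0, 0.0, 29.0]), (274, [-103.0, 11.0, 32.0]), (278, [-106.0, 21.0, 36.0])]
198 [(270, [-98.0, -1.0, 29.0]), (274, [-103.0, 11.0, 35.0]), (278, [-102.0, 20.0, 37.0])]
199 [(270, [-98.0, -1.0, 32.0]), (274, [-104.0, 10.0, 39.0]), (278, [-103.0, 20.0, 40.0])]
200 [(270, [-91.0, -2.0, 30.0]), (274, [-98.0, 9.0, 38.0]), (278, [-94.0, 19.0, 36.0])]
201 [(270, [-62.0, -7.0, 11.0]), (274, [-93.0, 8.0, 37.0]), (278, [-93.0, 18.0, 39.0])]
202 [(270, [-56.0, -8.0, 10.0]), (274, [-92.0, 8.0, 39.0]), (278, [-89.0, 18.0, 39.0])]
203 [(270, [-55.0, -9.0, 12.0]), (274, [-90.0, 7.0, 41.0]), (278, [-48.0, 12.0, 12.0])]
204 [(270, [-52.0, -9.0, 13.0]), (274, [-43.0, -0.0, 9.0]), (278, [-44.0, 11.0, 12.0])]
205 [(270, [-44.0, -11.0, 10.0]), (274, [-40.0, -1.0, 10.0]), (278, [-39.0, 10.0, 11.0])]
206 [(270, [-41.0, -12.0, 11.0]), (274, [-34.0, -2.0, 8.0]), (278, [-33.0, 9.0, 10.0])]
207 [(270, [-36.0, -13.0, 11.0]), (274, [-35.0, -2.0, 13.0]), (278, [-30.0, 8.0, 11.0])]
208 [(270, [-33.0, -13.
[... 1392 characters left out ...]
], [10.0, 7.0, -2.0]]
wr 282 [[-10.0, -7.0, -7.0], [-10.0, -3.0, -7.0], [-10.0, -0.0, -7.0], [-8.0, 3.0, -6.0], [9.0, 7.0, -0.0]]
wr 285 [[-25.0, -6.0, -11.0], [-21.0, -3.0, -10.0], [-11.0, -0.0, -6.0], [-20.0, 3.0, -10.0], [-25.0, 6.0, -11.0]]
wr 288 [[-28.0, -6.0, -11.0], [-25.0, -3.0, -10.0], [-10.0, -0.0, -4.0], [-24.0, 3.0, -10.0], [-28.0, 6.0, -11.0]]
wr 291 [[-33.0, -6.0, -12.0], [-27.0, -3.0, -9.0], [-10.0, -0.0, -2.0], [-28.0, 2.0, -10.0], [-30.0, 5.0, -11.0]]
wr 294 [[-35.0, -6.0, -11.0], [-30.0, -3.0, -9.0], [-10.0, -0.0, -1.0], [-31.0, 2.0, -9.0], [-35.0, 5.0, -11.0]]
wr 297 [[-37.0, -6.0, -11.0], [-34.0, -3.0, -10.0], [-10.0, -0.0, 1.0], [-35.0, 2.0, -10.0], [-38.0, 5.0, -11.0]]
```

Both cameras put the visible fingertips at about -20 mm on the tool x axis, roughly 30 mm short of the stated +11 mm. That explains why they closed above the bar. I'll check whether the arm can reach deeper.

```bash
cat > t.py <<'E'
from h import *
from ik import *
bar=0.6755*u-0.7374*v
G=C+0.001*u+.0005*v
ax=np.cross(-n,[0,0,-1.]);ax/=np.linalg.norm(ax)
p,R,s=pose()
for tilt in (6,8,10):
  x=Ro.from_rotvec(ax*np.radians(tilt)).apply(-n)
  Rt=mk(x,np.cross(n,bar)); q=s['joints']
  for hh in (.017,.0,-.008,-.014):
    # tool axis passes through the bar middle at h=16mm
    q,e=ik(G+.016*n+x*(.016-hh),Rt,q); print(tilt,hh,q.round(1).tolist(),e.round(4))
E
python3 t.py
```

```text
6 0.017 [48.1, 0.3, -51.0, 19.1, -22.0, 93.6] 0.0
6 0.0 [47.3, 2.4, -52.5, 21.9, -18.5, 91.4] 0.0
6 -0.008 [46.7, 3.3, -53.3, 23.6, -16.7, 90.0] 0.0
6 -0.014 [46.3, 4.1, -54.0, 25.3, -15.3, 88.8] 0.0
8 0.017 [48.0, 1.3, -47.7, 14.6, -25.8, 98.0] 0.0
8 0.0 [47.5, 3.3, -48.9, 16.2, -22.6, 96.7] 0.0
8 -0.008 [47.2, 4.2, -49.5, 17.1, -21.1, 95.9] 0.0
8 -0.014 [47.0, 4.9, -50.0, 17.9, -19.9, 95.2] 0.0
10 0.017 [47.7, 2.4, -44.7, 11.3, -29.3, 101.3] 0.0
10 0.0 [47.3, 4.2, -45.8, 12.3, -26.4, 100.5] 0.0
10 -0.008 [47.1, 5.1, -46.3, 12.8, -25.0, 100.1] 0.0
10 -0.014 [47.0, 5.8, -46.7, 13.3, -23.9, 99.7] 0.0
```

```bash
cat > go.py <<'E'
from h import *
bar=0.6755*u-0.7374*v
G=C+0.001*u+.0005*v
ax=np.cross(-n,[0,0,-1.]);ax/=np.linalg.norm(ax)
X6=Ro.from_rotvec(ax*np.radians(6)).apply(-n)
Rt=mk(X6,np.cross(n,bar))
GT=G+.016*n+X6*.028
p,R,s=pose(); print(s['time_s'],p.round(4),s['joints'].round(1),s['contact_force'].round(1),s['moment'].round(2),s['gripper_width'])
plan(GT-X6*.03,Rt,3)
plan(GT,Rt,3)
E
python3 go.py
```

```text
5.8333 [0.4793 0.1909 0.1072] [ 48.2  -0.  -51.1  19.2 -21.9  83.7] [-0.   0.5 -1. ] [-0.63  0.91  0.02] 0.0006263840386991896
rows 3 {'dx': 0.018, 'dy': -0.0, 'dz': 0.015, 'wx': -0.711, 'wy': -0.021, 'wz': -0.007} zmin 0.106 dist 0.0014 ang 9.78
rows 3 {'dx': 0.518, 'dy': -0.001, 'dz': 0.017, 'wx': -0.711, 'wy': -0.021, 'wz': -0.007} zmin 0.078 dist 0.0311 ang 9.78
```

Request:
arm_command(
  plan=[
    {"dx": 0, "dy": 0, "dz": 0.015, "wx": -0.71, "wy": -0.02, "wz": 0},
    {"dx": 0, "dy": 0, "dz": 0.015, "wx": -0.71, "wy": -0.02, "wz": 0},
    {"dx": 0, "dy": 0, "dz": 0.015, "wx": -0.71, "wy": -0.02, "wz": 0},
    {"dx": 0, "dy": 0, "dz": 0, "wx": 0, "wy": 0, "wz": 0},
    {"dx": 0.2, "dy": 0, "dz": 0, "wx": 0, "wy": 0, "wz": 0},
    {"dx": 0.3, "dy": 0, "dz": 0, "wx": 0, "wy": 0, "wz": 0},
    {"dx": 0.3, "dy": 0, "dz": 0, "wx": 0, "wy": 0, "wz": 0},
    {"dx": 0, "dy": 0, "dz": 0, "wx": 0, "wy": 0, "wz": 0},
  ],
  fingers=-0.1,
)

```text
time_s: 6.5
tcp_pos: [0.4841, 0.1932, 0.0907]
eef_rot: [137.4, 70.8, 26.1]
contact_force: [-1.2, 0.5, -0.4]
gripper_width: 0.0461
```

```bash
python3 go.py; python3 - <<'E'
from h import *
m,im,d=snap('wrist','w4.png')
E
```

```text
6.5 [0.4841 0.1932 0.0907] [ 47.3   2.1 -52.5  22.  -18.6  91.5] [-1.2  0.5 -0.4] [-0.62  0.92 -0.03] 0.04606732707766038
rows 3 {'dx': -0.27, 'dy': 0.001, 'dz': 0.01, 'wx': 0.019, 'wy': -0.006, 'wz': -0.007} zmin 0.096 dist 0.0162 ang 0.3
rows 3 {'dx': 0.23, 'dy': 0.0, 'dz': 0.01, 'wx': 0.019, 'wy': -0.006, 'wz': -0.007} zmin 0.078 dist 0.0138 ang 0.3
```

View pics/w4.png

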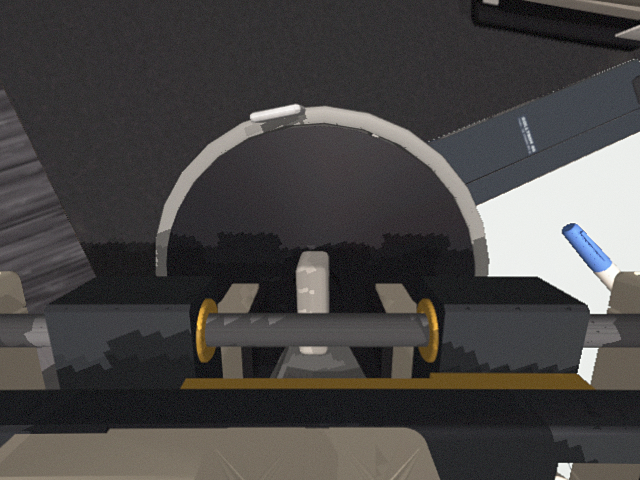

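TCP is already at face height with no contact force, which confirms the tips are short. The bar at (313,300) sits centred between the fingers. I'll descend the rest of the way and close.

Request:
arm_command(
  plan=[
    {"dx": 0.23, "dy": 0, "dz": 0.01, "wx": 0.02, "wy": 0, "wz": 0},
    {"dx": 0.23, "dy": 0, "dz": 0.01, "wx": 0.02, "wy": 0, "wz": 0},
    {"dx": 0.2, "dy": 0, "dz": 0.01, "wx": 0.02, "wy": 0, "wz": 0},
    {"dx": 0, "dy": 0, "dz": 0, "wx": 0, "wy": 0, "wz": 0},
  ],
)

```text
time_s: 6.88
tcp_pos: [0.4881, 0.1946, 0.0768]
eef_rot: [137.7, 70.8, 26.0]
contact_force: [-0.2, 0.2, 0.7]
gripper_width: 0.048
```

```bash
python3 go.py
```

```text
6.8833 [0.4881 0.1946 0.0768] [ 46.2   3.9 -54.1  25.5 -15.3  88.5] [-0.2  0.2  0.7] [-0.6   0.93 -0.  ] 0.0479602956601032
rows 3 {'dx': -0.513, 'dy': 0.001, 'dz': -0.004, 'wx': -0.007, 'wy': -0.003, 'wz': -0.005} zmin 0.086 dist 0.0308 ang 0.12
rows 3 {'dx': -0.013, 'dy': 0.001, 'dz': -0.004, 'wx': -0.007, 'wy': -0.003, 'wz': -0.005} zmin 0.077 dist 0.0008 ang 0.12
```

Request:
arm_command(
  plan=[
    {"dx": 0, "dy": 0, "dz": 0, "wx": 0, "wy": 0, "wz": 0},
    {"dx": 0, "dy": 0, "dz": 0, "wx": 0, "wy": 0, "wz": 0},
    {"dx": 0, "dy": 0, "dz": 0, "wx": 0, "wy": 0, "wz": 0},
    {"dx": 0, "dy": 0, "dz": 0, "wx": 0, "wy": 0, "wz": 0},
    {"dx": 0, "dy": 0, "dz": 0, "wx": 0, "wy": 0, "wz": 0},
    {"dx": 0, "dy": 0, "dz": 0, "wx": 0, "wy": 0, "wz": 0},
    {"dx": 0, "dy": 0, "dz": 0, "wx": 0, "wy": 0, "wz": 0},
  ],
  fingers=1,
  force=10,
)

```text
time_s: 7.47
tcp_pos: [0.4873, 0.1944, 0.0762]
eef_rot: [137.7, 70.9, 26.1]
contact_force: [4.0, -0.3, -3.6]
gripper_width: 0.0252
```

```bash
python3 go.py
```

```text
7.4667 [0.4873 0.1944 0.0762] [ 46.3   3.9 -54.2  25.4 -15.3  88.5] [ 4.  -0.3 -3.6] [-1.09 -0.15 -0.31] 0.025188654469886818
rows 3 {'dx': -0.518, 'dy': 0.014, 'dz': -0.014, 'wx': -0.007, 'wy': -0.001, 'wz': -0.001} zmin 0.086 dist 0.0311 ang 0.1
rows 3 {'dx': -0.018, 'dy': 0.014, 'dz': -0.014, 'wx': -0.007, 'wy': -0.001, 'wz': -0.001} zmin 0.077 dist 0.0016 ang 0.1
```

```bash
python3 - <<'E'
from h import *
p,R,s=pose()
m,im,d=snap('wrist','w5.png')
cv2.imwrite('pics/w5z.png',cv2.resize(np.clip(im[220:400,220:420,::-1].astype(float)*1.8,0,255).astype(np.uint8),None,fx=3.3,fy=3.3))
print((R.T@s['contact_force']).round(2),(R.T@s['moment']).round(2))
# bar pixels bright
for row in range(255,360,8):
    seg=[]
    for x in range(280,345,3):
        P=w(m,d,(x,row))[0]; h=(P-C)@n
        if .022<h<.033: seg.append((x,((P-p)@R*1000).round(1).tolist()))
    if seg: print(row,seg[0],seg[-1])
E
```

```text
[ 4.56  2.87 -0.19] [-0.05 -0.99  0.57]
271 (298, [-36.5, -8.1, -22.0]) (325, [-38.1, 3.0, -22.6])
279 (295, [-41.1, -9.1, -20.2]) (328, [-40.9, 4.2, -20.2])
287 (295, [-40.3, -9.2, -16.5]) (328, [-42.1, 4.2, -17.2])
295 (298, [-41.5, -7.9, -13.5]) (328, [-42.0, 4.2, -13.7])
303 (280, [-40.5, -15.4, -9.6]) (328, [-42.4, 4.2, -10.4])
311 (286, [-39.4, -13.2, -5.4]) (328, [-41.0, 4.3, -6.2])
351 (301, [-40.4, -7.0, 12.7]) (328, [-41.1, 4.5, 12.2])
359 (301, [-40.7, -7.1, 16.3]) (328, [-40.9, 4.5, 16.2])
```

View pics/w5z.png

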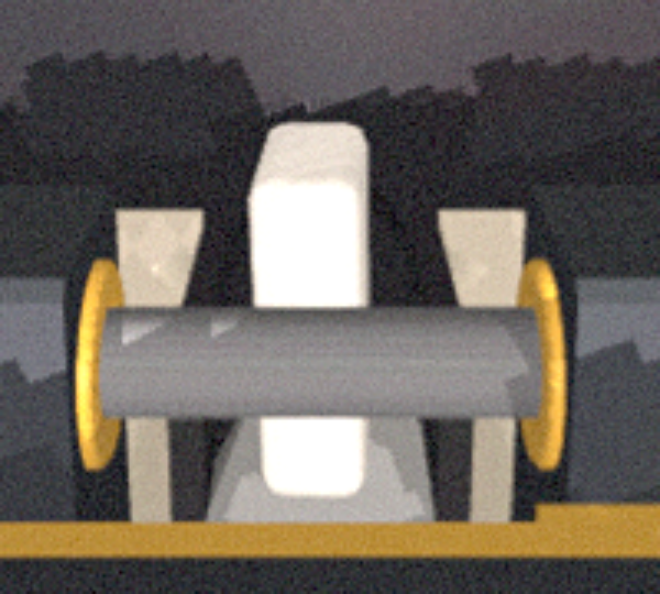

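Zoomed wrist view: the bar spans tool y from -9 to +4 mm, so it's about 2.4 mm off centre between the pads. I'll shift the tool by that amount and let the fingers close.

Request:
arm_command(
  plan=[
    {"dx": 0, "dy": -0.12, "dz": 0, "wx": 0, "wy": 0, "wz": 0},
    {"dx": 0, "dy": 0, "dz": 0, "wx": 0, "wy": 0, "wz": 0},
    {"dx": 0, "dy": 0, "dz": 0, "wx": 0, "wy": 0, "wz": 0},
  ],
)

```text
time_s: 7.77
tcp_pos: [0.4874, 0.1942, 0.0766]
eef_rot: [137.4, 70.8, 25.6]
contact_force: [-0.1, 2.0, -6.1]
gripper_width: 0.025
```

```bash
python3 rot.py 2>&1 | tail -3; python3 - <<'E'
from h import *
p,R,s=pose();print((R.T@s['contact_force']).round(2),(R.T@s['moment']).round(2),s['gripper_width'],p)
E
```

```text
7.7667 [ 46.3   3.8 -54.4  26.2 -15.2  87.6] [-0.1  2.  -6.1] [0.05 1.58 0.33] 0.0250376020407517
turned deg 0.25767775342778476 rel G (tool axes mm) [-30.7    0.59  -0.64] axis err (body rotvec) [-0.     0.015 -0.035]
[ 5.97 -2.21 -0.33] [-0.07 -0.5  -1.54] 0.0250376020407517 [0.48735669 0.19424596 0.07656357]
```

Request:
arm_command(
  plan=[
    {"dx": 0, "dy": 0.03, "dz": 0, "wx": 0.3, "wy": 0, "wz": 0},
    {"dx": 0, "dy": 0, "dz": 0, "wx": 0.6, "wy": 0, "wz": 0},
    {"dx": 0, "dy": 0, "dz": 0, "wx": 0.6, "wy": 0, "wz": 0},
    {"dx": 0, "dy": 0, "dz": 0, "wx": 0.6, "wy": 0, "wz": 0},
  ],
)

```text
time_s: 8.1
tcp_pos: [0.487, 0.1942, 0.0764]
eef_rot: [147.6, 70.8, 25.8]
contact_force: [1.8, -0.4, -2.2]
gripper_width: 0.025
```

```bash
python3 rot.py; python3 - <<'E'
from h import *
p,R,s=pose();print((R.T@s['contact_force']).round(2),(R.T@s['moment']).round(2))
m,im,d=snap('wrist','w6.png')
cv2.imwrite('pics/w6z.png',cv2.resize(np.clip(im[220:400,220:420,::-1].astype(float)*2.5,0,255).astype(np.uint8),None,fx=3.3,fy=3.3))
m,im,d=snap('scene')
cv2.imwrite('pics/s6z.png',cv2.resize(np.clip(im[170:260,230:330,::-1].astype(float)*1.8,0,255).astype(np.uint8),None,fx=6,fy=6,interpolation=cv2.INTER_CUBIC))
E
```

```text
8.1 [ 46.3   3.8 -54.4  26.  -15.2  77.7] [ 1.8 -0.4 -2.2] [-0.72  0.78 -0.01] 0.025044381976076516
turned deg 10.289297799821961 rel G (tool axes mm) [-30.75   0.75  -1.06] axis err (body rotvec) [-0.     0.005 -0.026]
[2.53 1.33 0.09] [-0.09 -1.01 -0.3 ]
```

View pics/w6z.png

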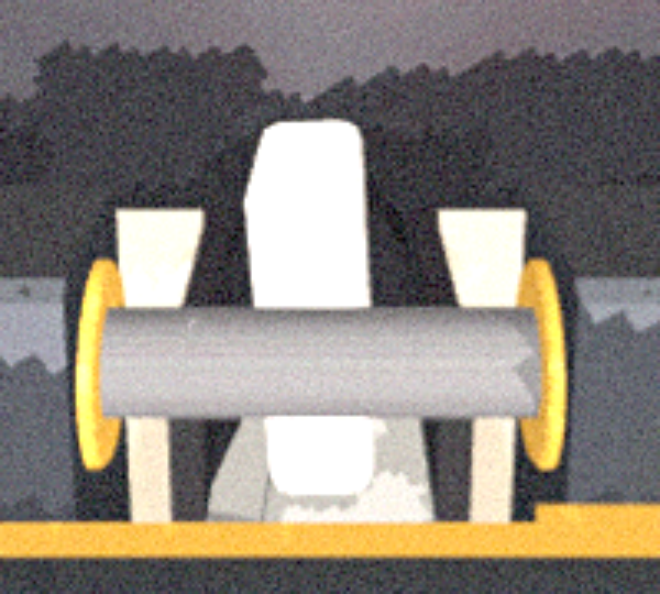

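View pics/s6z.png

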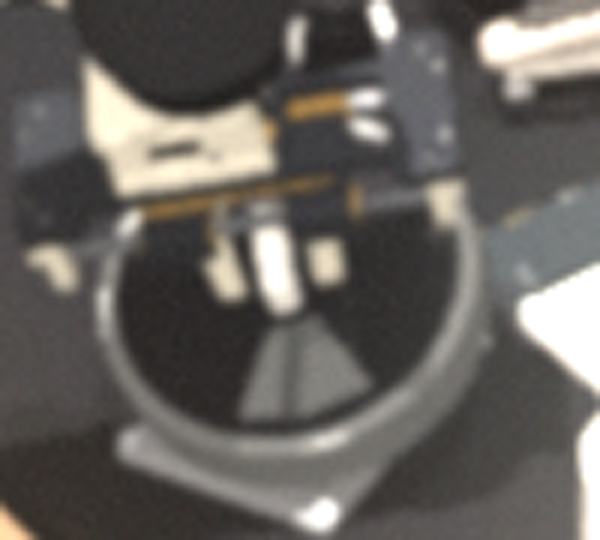

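The cover turns with the tool: the opening has moved and the bar is still aligned between the fingers. I'll keep turning.

Request:
arm_command(
  plan=[
    {"dx": 0, "dy": 0.03, "dz": -0.04, "wx": 0.8, "wy": 0, "wz": -0.02},
    {"dx": 0, "dy": 0, "dz": 0, "wx": 0.9, "wy": 0, "wz": 0},
    {"dx": 0, "dy": 0, "dz": 0, "wx": 0.9, "wy": 0, "wz": 0},
    {"dx": 0, "dy": 0, "dz": 0, "wx": 0.9, "wy": 0, "wz": 0},
    {"dx": 0, "dy": 0, "dz": 0, "wx": 0.9, "wy": 0, "wz": 0},
    {"dx": 0, "dy": 0, "dz": 0, "wx": 0.9, "wy": 0, "wz": 0},
    {"dx": 0, "dy": 0, "dz": 0, "wx": 0.9, "wy": 0, "wz": 0},
    {"dx": 0, "dy": 0, "dz": 0, "wx": 0.9, "wy": 0, "wz": 0},
    {"dx": 0, "dy": 0, "dz": 0, "wx": 0.9, "wy": 0, "wz": 0},
    {"dx": 0, "dy": 0, "dz": 0, "wx": 0.9, "wy": 0, "wz": 0},
    {"dx": 0, "dy": 0, "dz": 0, "wx": 0.9, "wy": 0, "wz": 0},
    {"dx": 0, "dy": 0, "dz": 0, "wx": 0.9, "wy": 0, "wz": 0},
  ],
)

```text
time_s: 9.2
tcp_pos: [0.4855, 0.195, 0.0768]
eef_rot: [-161.8, 70.9, 26.4]
contact_force: [-3.3, 1.2, 0.3]
gripper_width: 0.0252
```

```bash
python3 rot.py; python3 - <<'E'
from h import *
p,R,s=pose();print((R.T@s['contact_force']).round(2),(R.T@s['moment']).round(2))
m,im,d=snap('wrist','w7.png')
E
```

```text
9.2 [ 46.6   3.7 -54.2  25.  -15.5  28.5] [-3.3  1.2  0.3] [-0.11  1.76  0.36] 0.025158859472127416
turned deg 60.23294551000777 rel G (tool axes mm) [-30.04   0.69  -2.37] axis err (body rotvec) [0.    0.004 0.022]
[-1.09 -1.78  2.88] [-0.12 -1.79 -0.22]
```

View pics/w7.png

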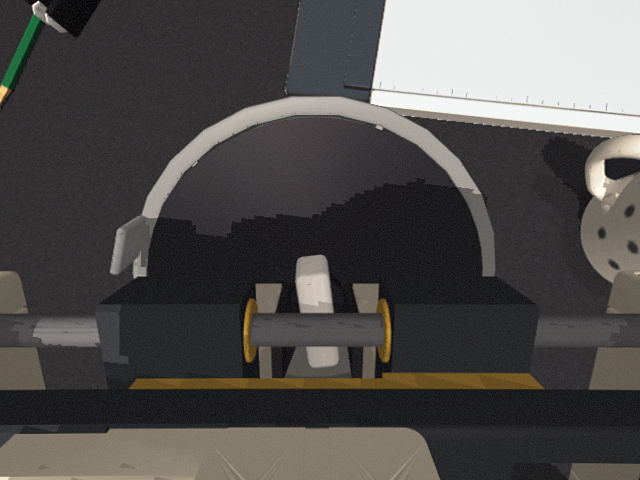

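Bar at (315,310), about 5° behind the fingers; the tab is now at the left (128,245). Still turning.

Request:
arm_command(
  plan=[
    {"dx": 0, "dy": 0.02, "dz": -0.06, "wx": 0.8, "wy": 0, "wz": 0.02},
    {"dx": 0, "dy": 0, "dz": -0.06, "wx": 0.9, "wy": 0, "wz": 0},
    {"dx": 0, "dy": 0, "dz": 0, "wx": 0.9, "wy": 0, "wz": 0},
    {"dx": 0, "dy": 0, "dz": 0, "wx": 0.9, "wy": 0, "wz": 0},
    {"dx": 0, "dy": 0, "dz": 0, "wx": 0.9, "wy": 0, "wz": 0},
    {"dx": 0, "dy": 0, "dz": 0, "wx": 0.9, "wy": 0, "wz": 0},
    {"dx": 0, "dy": 0, "dz": 0, "wx": 0.9, "wy": 0, "wz": 0},
    {"dx": 0, "dy": 0, "dz": 0, "wx": 0.9, "wy": 0, "wz": 0},
    {"dx": 0, "dy": 0, "dz": 0, "wx": 0.9, "wy": 0, "wz": 0},
    {"dx": 0, "dy": 0, "dz": 0, "wx": 0.9, "wy": 0, "wz": 0},
    {"dx": 0, "dy": 0, "dz": 0, "wx": 0.9, "wy": 0, "wz": 0},
    {"dx": 0, "dy": 0, "dz": 0, "wx": 0.9, "wy": 0, "wz": 0},
  ],
)

```text
time_s: 10.25
tcp_pos: [0.4861, 0.1964, 0.0776]
eef_rot: [-112.3, 70.8, 26.7]
contact_force: [-0.7, 0.7, -1.0]
gripper_width: 0.0248
```

```bash
python3 rot.py; python3 - <<'E'
from h import *
p,R,s=pose();print((R.T@s['contact_force']).round(2),(R.T@s['moment']).round(2))
m,im,d=snap('wrist','w8.png')
E
```

```text
10.25 [ 46.7   3.7 -53.9  24.5 -15.7 -20.3] [-0.7  0.7 -1. ] [-0.23  1.19  0.18] 0.024816047624402
turned deg 109.49292515386757 rel G (tool axes mm) [-29.67   0.26  -2.4 ] axis err (body rotvec) [0.    0.036 0.028]
[0.86 0.18 1.12] [-0.07 -0.79  0.94]
```

View pics/w8.png

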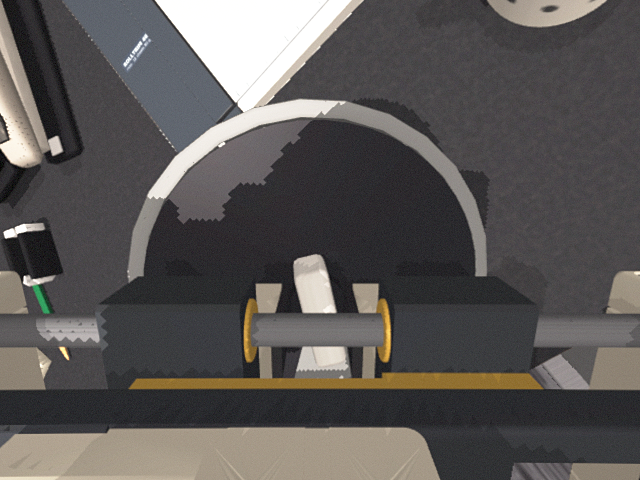

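Request:
arm_command(
  plan=[
    {"dx": 0, "dy": 0, "dz": -0.05, "wx": 0.8, "wy": 0.03, "wz": 0.03},
    {"dx": 0, "dy": 0, "dz": -0.05, "wx": 0.9, "wy": 0, "wz": 0},
    {"dx": 0, "dy": 0, "dz": 0, "wx": 0.9, "wy": 0, "wz": 0},
    {"dx": 0, "dy": 0, "dz": 0, "wx": 0.9, "wy": 0, "wz": 0},
    {"dx": 0, "dy": 0, "dz": 0, "wx": 0.9, "wy": 0, "wz": 0},
    {"dx": 0, "dy": 0, "dz": 0, "wx": 0.9, "wy": 0, "wz": 0},
    {"dx": 0, "dy": 0, "dz": 0, "wx": 0.9, "wy": 0, "wz": 0},
    {"dx": 0, "dy": 0, "dz": 0, "wx": 0.9, "wy": 0, "wz": 0},
    {"dx": 0, "dy": 0, "dz": 0, "wx": 0.9, "wy": 0, "wz": 0},
    {"dx": 0, "dy": 0, "dz": 0, "wx": 0.9, "wy": 0, "wz": 0},
    {"dx": 0, "dy": 0, "dz": 0, "wx": 0.9, "wy": 0, "wz": 0},
    {"dx": 0, "dy": 0, "dz": 0, "wx": 0.9, "wy": 0, "wz": 0},
    {"dx": 0, "dy": 0, "dz": 0, "wx": 0.9, "wy": 0, "wz": 0},
  ],
)

```text
time_s: 11.38
tcp_pos: [0.4874, 0.196, 0.0777]
eef_rot: [-60.0, 70.9, 26.4]
contact_force: [0.3, 0.6, -2.9]
gripper_width: 0.025
```

```bash
cat >> h.py <<'E'
TAB=np.degrees(np.arctan2(.053,-.070))
def barang(cam='wrist',fn=None):
    m,im,d=snap(cam,fn)
    yy,xx=np.mgrid[0:480:1,0:640:1];px=np.c_[xx.ravel(),yy.ravel()]
    P=w(m,d,px)-C; f=P@np.c_[u,v,n]; ok=(d.ravel()>0)&(abs(f[:,2]-.0285)<.004)&(np.hypot(f[:,0],f[:,1])<.027)&(im.reshape(-1,3).min(1)>130)
    B=f[ok,:2]
    if len(B)<20: print('few',len(B)); return
    (cx,cy),(w1,h1),a=cv2.minAreaRect((B*1e5).astype(np.float32))
    dr=np.linalg.svd(B-B.mean(0))[2][0]; an=np.degrees(np.arctan2(dr[1],dr[0]))
    print(cam,'bar pts',len(B),'centre mm',(B.mean(0)*1000).round(1),'dir',round(an%180,1),'cover angle mod180',round((an-TAB)%180,1),'TAB',round(TAB,1),'rect',round(w1/100,1),round(h1/100,1),round(a,1))
E
python3 rot.py; python3 - <<'E'
from h import *
p,R,s=pose();print((R.T@s['contact_force']).round(2),(R.T@s['moment']).round(2))
barang('wrist','w9.png'); barang('scene','s9.png')
E
```

```text
11.3833 [ 46.6   3.8 -53.7  24.5 -15.8 -72.7] [ 0.3  0.6 -2.9] [-0.44  0.88  0.02] 0.02501743924364014
turned deg 162.00836305282715 rel G (tool axes mm) [-29.85  -0.45  -1.39] axis err (body rotvec) [-0.     0.019 -0.009]
[2.89 0.54 0.15] [-0.02  0.48  0.86]
wrist bar pts 1889 centre mm [ 4.5 -2.2] dir 165.9 cover angle mod180 23.1 TAB 142.9 rect 12.9 44.8 76.7
scene bar pts 21 centre mm [ 7.1 -8.4] dir 161.8 cover angle mod180 18.9 TAB 142.9 rect 8.2 23.0 68.3
```

View pics/w9.png

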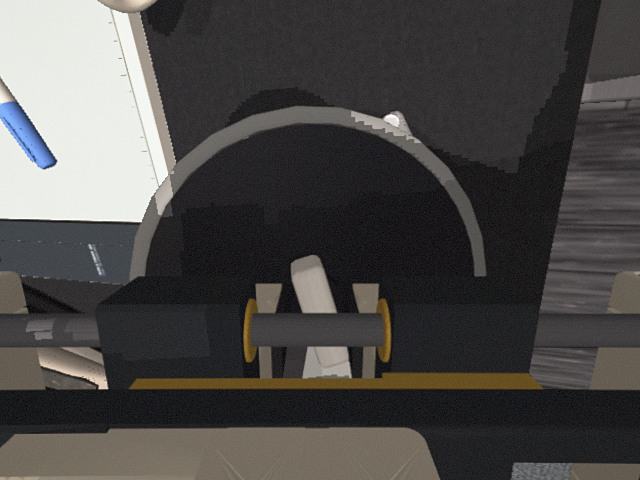

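The bar lags the fingers by about 15°, with the cover roughly 23° short of the tab. I'll turn the rest.

Request:
arm_command(
  plan=[
    {"dx": 0, "dy": 0, "dz": -0.05, "wx": 0.9, "wy": 0, "wz": 0},
    {"dx": 0, "dy": 0, "dz": 0, "wx": 0.9, "wy": 0, "wz": 0},
    {"dx": 0, "dy": 0, "dz": 0, "wx": 0.9, "wy": 0, "wz": 0},
    {"dx": 0, "dy": 0, "dz": 0, "wx": 0.9, "wy": 0, "wz": 0},
    {"dx": 0, "dy": 0, "dz": 0, "wx": 0.9, "wy": 0, "wz": 0},
    {"dx": 0, "dy": 0, "dz": 0, "wx": 0.5, "wy": 0, "wz": 0},
    {"dx": 0, "dy": 0, "dz": 0, "wx": 0, "wy": 0, "wz": 0},
  ],
)

```text
time_s: 12.07
tcp_pos: [0.4876, 0.1959, 0.0778]
eef_rot: [-38.3, 70.8, 26.6]
contact_force: [0.4, 1.0, -1.9]
gripper_width: 0.0253
```

```bash
python3 rot.py; python3 - <<'E'
from h import *
barang('wrist','w10.png')
m,im,d=snap('top')
cv2.imwrite('pics/t10z.png',cv2.resize(np.clip(im[195:300,170:280,::-1].astype(float)*1.5,0,255).astype(np.uint8),None,fx=5,fy=5,interpolation=cv2.INTER_CUBIC))
E
```

```text
12.0667 [ 46.5   3.8 -53.7  24.4 -15.7 -94.2] [ 0.4  1.  -1.9] [-0.23  1.15  0.1 ] 0.025287248884136623
turned deg 183.63393536398578 rel G (tool axes mm) [-29.84  -0.64  -1.09] axis err (body rotvec) [-0.     0.032 -0.017]
wrist bar pts 1939 centre mm [ 3.7 -3.9] dir 145.0 cover angle mod180 2.1 TAB 142.9 rect 13.3 45.1 55.8
```

View pics/t10z.png

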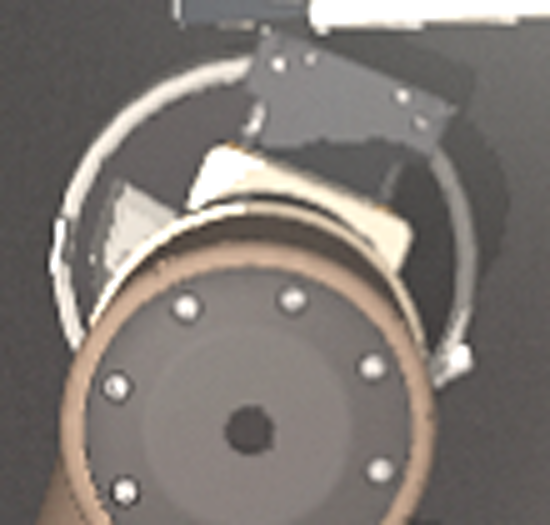

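The opening now faces the tab, with a measured offset of about 2°. Releasing, backing off along the tool axis, and checking.

Request:
arm_command(
  plan=[
    {"dx": 0, "dy": 0, "dz": 0, "wx": 0, "wy": 0, "wz": 0},
    {"dx": 0, "dy": 0, "dz": 0, "wx": 0, "wy": 0, "wz": 0},
    {"dx": 0, "dy": 0, "dz": 0, "wx": 0, "wy": 0, "wz": 0},
    {"dx": -0.5, "dy": 0, "dz": 0, "wx": 0, "wy": 0, "wz": 0},
    {"dx": -0.8, "dy": 0, "dz": 0, "wx": 0, "wy": 0, "wz": 0},
    {"dx": -0.9, "dy": 0, "dz": 0, "wx": 0, "wy": 0, "wz": 0},
    {"dx": -0.9, "dy": 0, "dz": 0, "wx": 0, "wy": 0, "wz": 0},
    {"dx": -0.9, "dy": 0, "dz": 0, "wx": 0, "wy": 0, "wz": 0},
    {"dx": -0.9, "dy": 0, "dz": 0, "wx": 0, "wy": 0, "wz": 0},
    {"dx": -0.9, "dy": 0, "dz": 0, "wx": 0, "wy": 0, "wz": 0},
  ],
  fingers=0.1,
)

```text
time_s: 13.0
tcp_pos: [0.4507, 0.1767, 0.1879]
eef_rot: [-39.5, 71.3, 26.3]
contact_force: [-0.3, -0.4, -0.1]
gripper_width: 0.0393
```

```bash
python3 - <<'E'
from h import *
barang('wrist','w11.png'); barang('top','t11.png')
p,R,s=pose();print(s['time_s'],p,s['joints'].round(1),s['contact_force'].round(1))
E
```

```text
wrist bar pts 1022 centre mm [ 0.1 -1.2] dir 145.3 cover angle mod180 2.4 TAB 142.9 rect 13.8 44.9 56.6
few 0
13.1 [0.45179046 0.17795976 0.19037742] [ 51.2  -9.6 -44.1  12.5 -38.8 -84. ] [0.4 0.7 0.8]
```

View pics/w11.png

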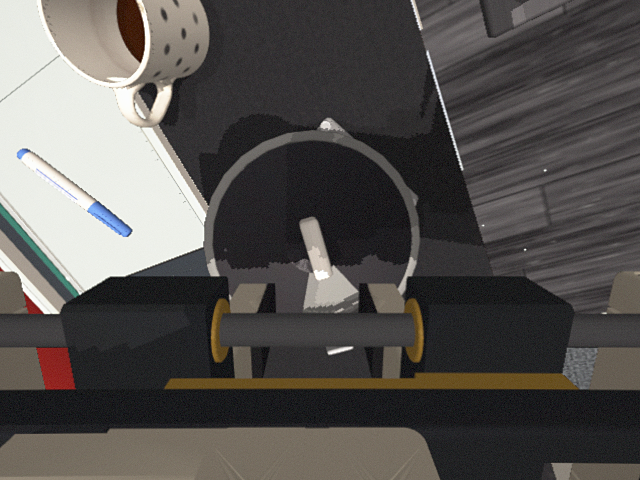

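The tab at (340,350) lies on the extension of the bar from (308,220) to (322,272), so the opening is aligned. Next I'll measure the clip precisely.

```bash
cat > clip.py <<'E'
from h import *
from ik import *
import pickle
m,im,d=pickle.load(open('pics/top.pkl','rb'))
g=im.max(2).astype(int); sub=np.zeros_like(g,bool); sub[252:274,440:472]=g[252:274,440:472]<110
nl,lab,st,ce=cv2.connectedComponentsWithStats(sub.astype(np.uint8)); k=1+np.argmax(st[1:,4]); 
msk=(lab==k)
# opening to drop handles
mo=cv2.morphologyEx(msk.astype(np.uint8),cv2.MORPH_OPEN,np.ones((4,4),np.uint8))
ys,xs=np.nonzero(mo); print('px',st[k],xs.mean(),ys.mean(),xs.min(),xs.max(),ys.min(),ys.max())
# intersect with plane z=.013 (top)
k_,di=K(m); nn=cv2.undistortPoints(np.c_[xs,ys].astype(float).reshape(-1,1,2),k_,di).reshape(-1,2)
Rm=np.array(m['R']);o=-Rm.T@np.array(m['t']);ray=np.c_[nn,np.ones(len(nn))]@Rm; P=o+ray*((.012-o[2])/ray[:,2])[:,None]
print('centre',P.mean(0)); print('minAreaRect mm',cv2.minAreaRect((P[:,:2]*1000).astype(np.float32)))
P0=P.mean(0); np.save('clip.npy',P0)
p,R,s=pose()
for yd in ([1,0,0],[-1,0,0]):
    Rt=mk([0,0,-1],yd)
    q=s['joints'].copy(); q[0]=-20;q[3]=0
    for z in (.19,.06,-.015):
        q1,e=ik(np.r_[P0[:2],z],Rt,q); print(yd,z,q1.round(1).tolist(),e.round(4)); q=q1
    plan(np.r_[P0[:2],.16],Rt)
E
python3 clip.py
```

```text
px [450 257   7  11  61] 455.0689655172414 265.58620689655174 453 457 263 268
centre [ 0.43233838 -0.31618319  0.012     ]
minAreaRect mm ((432.5477600097656, -316.0527648925781), (9.155669212341309, 11.959304809570312), 83.76410675048828)
[1, 0, 0] 0.19 [-15.2, 8.3, -18.6, -0.0, -63.1, -164.8] 0.0
[1, 0, 0] 0.06 [-15.2, 16.1, -27.9, -0.0, -46.0, -164.8] 0.0
[1, 0, 0] -0.015 [-15.2, 22.3, -31.8, -0.0, -35.9, -164.8] 0.0
rows 36 {'dx': 0.104, 'dy': -0.944, 'dz': 0.12, 'wx': 0.933, 'wy': 0.125, 'wz': -0.1} zmin 0.16 dist 0.4955 ang 156.19
[-1, 0, 0] 0.19 [-15.2, 8.3, -18.6, 0.0, -63.1, 15.2] 0.0
[-1, 0, 0] 0.06 [-15.2, 16.1, -27.9, -0.0, -46.0, 15.2] 0.0
[-1, 0, 0] -0.015 [-15.2, 22.3, -31.8, -0.0, -35.9, 15.2] 0.0
rows 26 {'dx': -0.041, 'dy': -0.167, 'dz': -0.946, 'wx': -0.201, 'wy': 0.1, 'wz': 0.125} zmin 0.158 dist 0.4955 ang 30.64
```

```bash
cat > go2.py <<'E'
from h import *
p,R,s=pose(); print(s['time_s'],p.round(4),s['joints'].round(1),s['contact_force'].round(1),s['gripper_width'])
Rt=mk([0,0,-1],[-1,0,0])
plan(np.array([.440,-.315,.15]),Rt)
E
python3 go2.py
```

```text
13.1 [0.4518 0.178  0.1904] [ 51.2  -9.6 -44.1  12.5 -38.8 -84. ] [0.4 0.7 0.8] 0.039597819430364355
rows 26 {'dx': -0.019, 'dy': -0.178, 'dz': -0.943, 'wx': -0.201, 'wy': 0.1, 'wz': 0.125} zmin 0.15 dist 0.4948 ang 30.64
```

Request:
arm_command(
  plan=[
    {"dx": -0.02, "dy": -0.18, "dz": -0.94, "wx": -0.2, "wy": 0.1, "wz": 0.125},
    {"dx": -0.02, "dy": -0.18, "dz": -0.94, "wx": -0.2, "wy": 0.1, "wz": 0.125},
    {"dx": -0.02, "dy": -0.18, "dz": -0.94, "wx": -0.2, "wy": 0.1, "wz": 0.125},
    {"dx": -0.02, "dy": -0.18, "dz": -0.94, "wx": -0.2, "wy": 0.1, "wz": 0.125},
    {"dx": -0.02, "dy": -0.18, "dz": -0.94, "wx": -0.2, "wy": 0.1, "wz": 0.125},
    {"dx": -0.02, "dy": -0.18, "dz": -0.94, "wx": -0.2, "wy": 0.1, "wz": 0.125},
    {"dx": -0.02, "dy": -0.18, "dz": -0.94, "wx": -0.2, "wy": 0.1, "wz": 0.125},
    {"dx": -0.02, "dy": -0.18, "dz": -0.94, "wx": -0.2, "wy": 0.1, "wz": 0.125},
    {"dx": -0.02, "dy": -0.18, "dz": -0.94, "wx": -0.2, "wy": 0.1, "wz": 0.125},
    {"dx": -0.02, "dy": -0.18, "dz": -0.94, "wx": -0.2, "wy": 0.1, "wz": 0.125},
    {"dx": -0.02, "dy": -0.18, "dz": -0.94, "wx": -0.2, "wy": 0.1, "wz": 0.125},
    {"dx": -0.02, "dy": -0.18, "dz": -0.94, "wx": -0.2, "wy": 0.1, "wz": 0.125},
    {"dx": -0.02, "dy": -0.18, "dz": -0.94, "wx": -0.2, "wy": 0.1, "wz": 0.125},
    {"dx": -0.02, "dy": -0.18, "dz": -0.94, "wx": -0.2, "wy": 0.1, "wz": 0.125},
  ],
  fingers=-0.35,
)

```text
time_s: 14.27
tcp_pos: [0.4218, -0.0945, 0.1512]
eef_rot: [-45.8, 81.3, 34.7]
contact_force: [0.1, -0.2, 0.4]
gripper_width: 0.059
```

```bash
python3 go2.py; python3 - <<'E'
from h import *
m,im,d=snap('top')
cv2.imwrite('pics/t12z.png',cv2.resize(np.clip(im[195:300,170:280,::-1].astype(float)*1.5,0,255).astype(np.uint8),None,fx=5,fy=5,interpolation=cv2.INTER_CUBIC))
E
```

```text
14.2667 [ 0.4218 -0.0945  0.1512] [ 10.   -3.9 -35.7  -4.7 -50.4 -16.8] [ 0.1 -0.2  0.4] 0.058989742880330064
rows 12 {'dx': -0.036, 'dy': -0.159, 'dz': -0.909, 'wx': -0.173, 'wy': 0.1, 'wz': 0.122} zmin 0.148 dist 0.2213 ang 12.86
```

View pics/t12z.png

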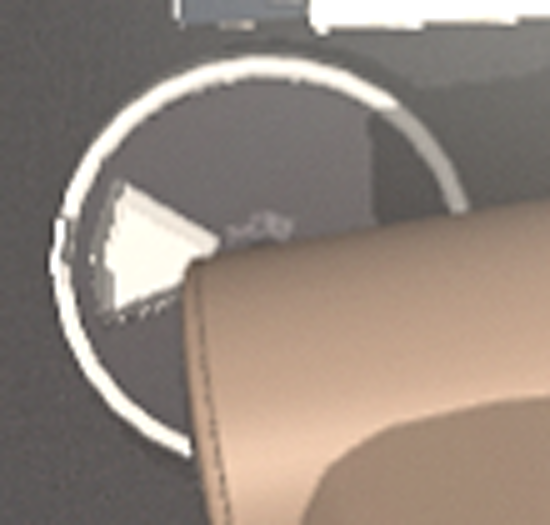

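The opening at zoom (150,250) is centred on the tab at (60,243), and no drum wall shows in it. On to the clip.

Request:
arm_command(
  plan=[
    {"dx": -0.03, "dy": -0.16, "dz": -0.91, "wx": -0.17, "wy": 0.1, "wz": 0.12},
    {"dx": -0.03, "dy": -0.16, "dz": -0.91, "wx": -0.17, "wy": 0.1, "wz": 0.12},
    {"dx": -0.03, "dy": -0.16, "dz": -0.91, "wx": -0.17, "wy": 0.1, "wz": 0.12},
    {"dx": -0.03, "dy": -0.16, "dz": -0.91, "wx": -0.17, "wy": 0.1, "wz": 0.12},
    {"dx": -0.03, "dy": -0.16, "dz": -0.91, "wx": -0.17, "wy": 0.1, "wz": 0.12},
    {"dx": -0.03, "dy": -0.16, "dz": -0.91, "wx": -0.17, "wy": 0.1, "wz": 0.12},
    {"dx": -0.03, "dy": -0.16, "dz": -0.91, "wx": -0.17, "wy": 0.1, "wz": 0.12},
    {"dx": -0.03, "dy": -0.16, "dz": -0.91, "wx": -0.17, "wy": 0.1, "wz": 0.12},
    {"dx": -0.03, "dy": -0.16, "dz": -0.91, "wx": -0.17, "wy": 0.1, "wz": 0.12},
    {"dx": -0.03, "dy": -0.16, "dz": -0.91, "wx": -0.17, "wy": 0.1, "wz": 0.12},
    {"dx": -0.03, "dy": -0.16, "dz": -0.91, "wx": -0.17, "wy": 0.1, "wz": 0.12},
    {"dx": -0.03, "dy": -0.16, "dz": -0.8, "wx": -0.17, "wy": 0.1, "wz": 0.12},
    {"dx": 0, "dy": 0, "dz": 0, "wx": 0, "wy": 0, "wz": 0},
  ],
)

```text
time_s: 15.4
tcp_pos: [0.4395, -0.3289, 0.1392]
eef_rot: [108.0, 89.1, -161.4]
contact_force: [0.6, 0.2, -0.0]
gripper_width: 0.0591
```

```bash
cat > go3.py <<'E'
from h import *
import sys
p,R,s=pose(); print(s['time_s'],p.round(4),s['joints'].round(1),(R.T@s['contact_force']).round(1),s['gripper_width'])
m,im,d=snap('wrist',sys.argv[1])
print(r.spot_point('wrist','clip_small_center')[:2])
yy,xx=np.mgrid[0:480,0:640];px=np.c_[xx.ravel(),yy.ravel()]
P=w(m,d,px); g=im.reshape(-1,3).max(1)
ok=(np.hypot(P[:,0]-.44,P[:,1]+.315)<.03)&(P[:,2]>.007)&(P[:,2]<.022)&(g<95)&(d.ravel()>0)
mk2=ok.reshape(480,640).astype(np.uint8); mk2=cv2.morphologyEx(mk2,cv2.MORPH_OPEN,np.ones((5,5),np.uint8))
nl,lab,st,ce=cv2.connectedComponentsWithStats(mk2)
if nl>1:
    k=1+np.argmax(st[1:,4]); Q=P[(lab==k).ravel()]; print('px',ce[k],'z',np.median(Q[:,2]),'mean',Q.mean(0).round(4))
    print(cv2.minAreaRect((Q[:,:2]*1000).astype(np.float32)))
E
python3 go3.py w12.png
```

```text
15.4 [ 0.4395 -0.3289  0.1392] [-16.   12.4 -20.8   0.6 -57.5  16.3] [ 0.  -0.6  0.2] 0.059063837048483024
[{'centre': [313.8, 250.5], 'score': 0.64}]
px [312.11788618 250.92682927] z 0.014151563379877472 mean [ 0.4408 -0.3145  0.0142]
((440.6048889160156, -314.2247619628906), (16.4782657623291, 23.669281005859375), 89.25370025634766)
```

View pics/w12.png

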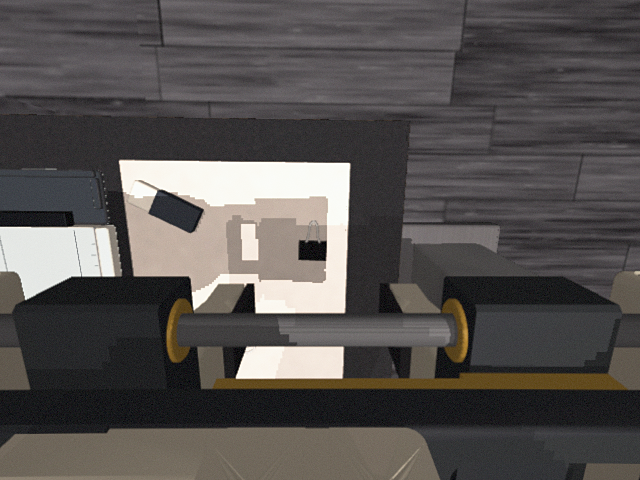

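The clip body is at wrist (312,251), i.e. world (0.4406, -0.3142), with its handles pointing to -y. Descending partway first.

```bash
cat > go4.py <<'E'
from h import *
import sys
p,R,s=pose(); print(s['time_s'],p.round(4),s['joints'].round(1),(R.T@s['contact_force']).round(1),s['gripper_width'])
Rt=mk([0,0,-1],[-1,0,0])
plan(np.array([.4406,-.3142,float(sys.argv[1])]),Rt,int(sys.argv[2]))
E
python3 go4.py 0.02 7
```

```text
15.5 [ 0.4385 -0.3269  0.1391] [-15.8  12.3 -21.    0.5 -57.5  16.1] [ 0.1 -0.1  1.2] 0.05892855786583407
rows 7 {'dx': 0.85, 'dy': -0.023, 'dz': 0.092, 'wx': 0.018, 'wy': -0.006, 'wz': -0.027} zmin 0.02 dist 0.1198 ang 1.08
```

Request:
arm_command(
  plan=[
    {"dx": 0.85, "dy": -0.02, "dz": 0.09, "wx": 0.02, "wy": 0, "wz": -0.03},
    {"dx": 0.85, "dy": -0.02, "dz": 0.09, "wx": 0.02, "wy": 0, "wz": -0.03},
    {"dx": 0.85, "dy": -0.02, "dz": 0.09, "wx": 0.02, "wy": 0, "wz": -0.03},
    {"dx": 0.85, "dy": -0.02, "dz": 0.09, "wx": 0.02, "wy": 0, "wz": -0.03},
    {"dx": 0.85, "dy": -0.02, "dz": 0.09, "wx": 0.02, "wy": 0, "wz": -0.03},
    {"dx": 0.8, "dy": -0.02, "dz": 0.09, "wx": 0.02, "wy": 0, "wz": -0.03},
    {"dx": 0.6, "dy": -0.02, "dz": 0.09, "wx": 0.02, "wy": 0, "wz": -0.03},
    {"dx": 0, "dy": 0, "dz": 0, "wx": 0, "wy": 0, "wz": 0},
  ],
)

```text
time_s: 16.17
tcp_pos: [0.4396, -0.3091, 0.0223]
eef_rot: [-108.6, 89.5, -18.6]
contact_force: [0.2, 1.1, 0.2]
gripper_width: 0.059
```

```bash
python3 go4.py -0.012 3; python3 - <<'E'
from h import *
p,R,s=pose()
m,im,d=snap('wrist','w13.png'); m2,im2,d2=snap('scene','s13.png')
px=proj(m2,[p]).round().astype(int)[0]; print(px)
cv2.imwrite('pics/s13z.png',cv2.resize(np.clip(im2[px[1]-45:px[1]+45,px[0]-50:px[0]+50,::-1].astype(float)*1.5,0,255).astype(np.uint8),None,fx=6,fy=6,interpolation=cv2.INTER_CUBIC))
for x in range(px[0]-12,px[0]+14,3): print(x,[(row,((w(m2,d2,(x,row))[0]-p)@R*1000).round(0).astype(int).tolist()) for row in range(px[1]-10,px[1]+6,2)])
E
```

```text
16.1667 [ 0.4396 -0.3091  0.0223] [-14.2  19.  -30.2   0.1 -40.4  14.1] [-0.2 -0.2  1.1] 0.05899501365099935
rows 3 {'dx': 0.572, 'dy': -0.014, 'dz': -0.084, 'wx': -0.001, 'wy': -0.011, 'wz': 0.031} zmin -0.012 dist 0.0347 ang 0.45
[386 357]
374 [(347, [-123, 75, -30]), (349, [-124, 78, -34]), (351, [-123, 81, -37]), (353, [-118, 82, -38]), (355, [-97, 73, -31]), (357, [-49, 50, -9]), (359, [-41, 49, -9]), (361, [-32, 48, -9])]
377 [(347, [-102, 58, -22]), (349, [-106, 64, -28]), (351, [-107, 67, -32]), (353, [-100, 67, -32]), (355, [-96, 68, -34]), (357, [-85, 65, -32]), (359, [-36, 41, -10]), (361, [-29, 41, -11])]
380 [(347, [-104, 54, -27]), (349, [-106, 59, -32]), (351, [-105, 61, -35]), (353, [-101, 63, -37]), (355, [-98, 64, -39]), (357, [-85, 60, -36]), (359, [20, 4, 14]), (361, [20, 8, 10])]
383 [(347, [-104, 49, -30]), (349, [-106, 53, -35]), (351, [-101, 54, -36]), (353, [-97, 55, -38]), (355, [-86, 52, -36]), (357, [20, -5, 14]), (359, [22, -3, 12]), (361, [13, 6, 3])]
386 [(347, [-103, 43, -33]), (349, [-100, 45, -36]), (351, [-96, 46, -38]), (353, [-88, 45, -37]), (355, [19, -14, 14]), (357, [20, -11, 11]), (359, [9, 0, 1]), (361, [6, 5, -5])]
389 [(347, [-104, 39, -37]), (349, [-97, 38, -38]), (351, [-90, 37, -38]), (353, [21, -25, 16]), (355, [23, -22, 12]), (357, [20, -16, 6]), (359, [10, -7, -3]), (361, [10, -3, -7])]
392 [(347, [21, -42, 24]), (349, [22, -38, 20]), (351, [21, -34, 15]), (353, [22, -31, 12]), (355, [22, -26, 7]), (357, [24, -24, 4]), (359, [22, -19, -1]), (361, [16, -12, -8])]
395 [(347, [24, -49, 21]), (349, [22, -44, 16]), (351, [23, -41, 12]), (353, [25, -38, 9]), (355, [22, -33, 3]), (357, [25, -31, 1]), (359, [24, -26, -4]), (361, [22, -21, -9])]
398 [(347, [-25, -25, -8]), (349, [-15, -27, -7]), (351, [23, -46, 8]), (353, [19, -40, 2]), (355, [22, -38, -1]), (357, [23, -34, -5]), (359, [24, -32, -8]), (361, [22, -26, -13])]
```

View pics/w13.png

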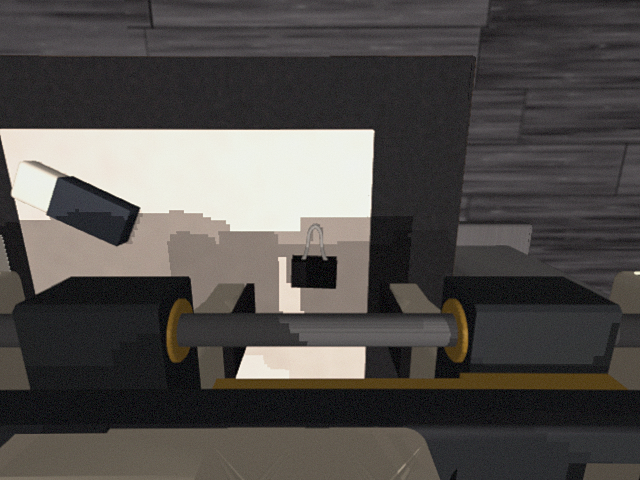

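View pics/s13z.png

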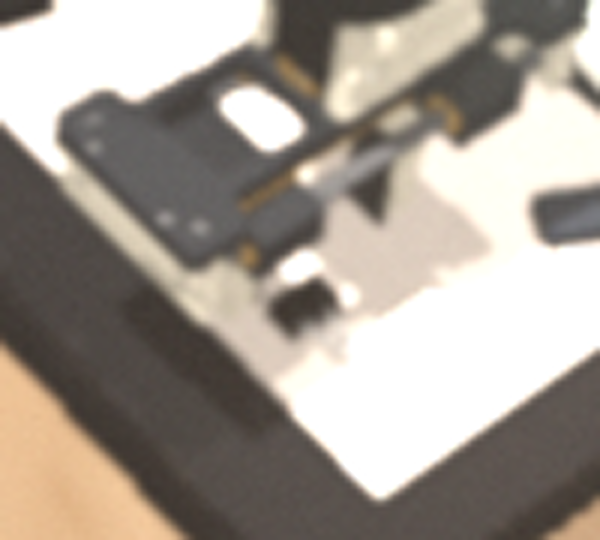

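The view confirms the tips are still well above the clip at (315,272). I'll descend about 31 mm with the lateral correction.

Request:
arm_command(
  plan=[
    {"dx": 0.4, "dy": -0.015, "dz": -0.09, "wx": 0, "wy": -0.01, "wz": 0.03},
    {"dx": 0.5, "dy": -0.015, "dz": -0.09, "wx": 0, "wy": -0.01, "wz": 0.03},
    {"dx": 0.5, "dy": -0.015, "dz": -0.08, "wx": 0, "wy": -0.01, "wz": 0.03},
    {"dx": 0.15, "dy": 0, "dz": 0, "wx": 0, "wy": 0, "wz": 0},
    {"dx": 0, "dy": 0, "dz": 0, "wx": 0, "wy": 0, "wz": 0},
  ],
)

```text
time_s: 16.68
tcp_pos: [0.4451, -0.3164, -0.006]
eef_rot: [-111.5, 89.5, -21.4]
contact_force: [0.0, 0.4, 0.3]
gripper_width: 0.0591
```

```bash
python3 go4.py -0.015 2; python3 go3.py w14.png
```

```text
16.6833 [ 0.4451 -0.3164 -0.006 ] [-14.8  22.  -30.5   0.1 -37.   14.8] [-0.3 -0.   0.4] 0.05914477644986857
rows 2 {'dx': 0.223, 'dy': 0.114, 'dz': 0.057, 'wx': 0.011, 'wy': -0.02, 'wz': 0.051} zmin -0.015 dist 0.0103 ang 0.51
16.6833 [ 0.4451 -0.3164 -0.006 ] [-14.8  22.  -30.5   0.1 -37.   14.8] [-0.3 -0.   0.4] 0.05914477644986857
[{'centre': [324.4, 302.9], 'score': 0.65}]
px [323.50641026 301.86172161] z 0.014201810706588831 mean [ 0.4411 -0.3175  0.0142]
((440.7684326171875, -317.1320495605469), (10.905889511108398, 24.843351364135742), 89.24320220947266)
```

View pics/w14.png

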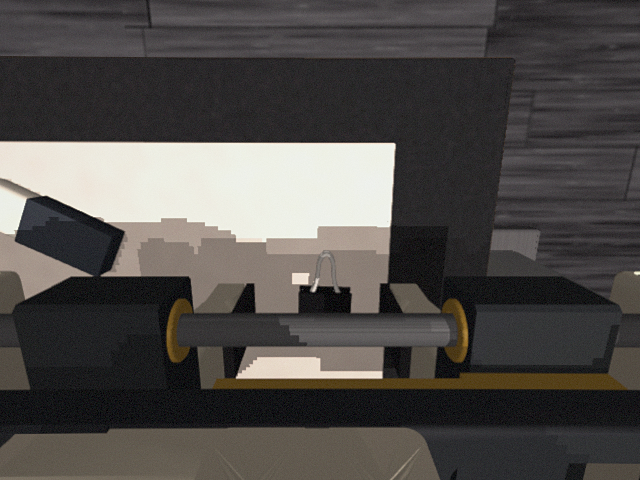

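Request:
arm_command(
  plan=[
    {"dx": 0.2, "dy": 0.11, "dz": 0.05, "wx": 0, "wy": -0.02, "wz": 0.05},
    {"dx": 0.2, "dy": 0.11, "dz": 0.05, "wx": 0, "wy": -0.02, "wz": 0.05},
    {"dx": 0, "dy": 0, "dz": 0, "wx": 0, "wy": 0, "wz": 0},
  ],
)

```text
time_s: 17.03
tcp_pos: [0.4414, -0.3148, -0.0132]
eef_rot: [-111.5, 89.9, -21.4]
contact_force: [0.2, -0.5, 0.6]
gripper_width: 0.0593
```

```bash
python3 go4.py -0.015 2
```

```text
17.0333 [ 0.4414 -0.3148 -0.0132] [-14.8  22.6 -31.    0.  -36.4  14.9] [-0.6 -0.2 -0.5] 0.05933187394213795
rows 2 {'dx': 0.045, 'dy': 0.021, 'dz': 0.014, 'wx': 0.012, 'wy': -0.004, 'wz': 0.011} zmin -0.015 dist 0.0021 ang 0.16
```

Request:
arm_command(
  plan=[
    {"dx": 0.05, "dy": 0.02, "dz": 0.01, "wx": 0, "wy": 0, "wz": 0},
    {"dx": 0, "dy": 0, "dz": 0, "wx": 0, "wy": 0, "wz": 0},
    {"dx": 0, "dy": 0, "dz": 0, "wx": 0, "wy": 0, "wz": 0},
    {"dx": 0, "dy": 0, "dz": 0, "wx": 0, "wy": 0, "wz": 0},
    {"dx": 0, "dy": 0, "dz": 0, "wx": 0, "wy": 0, "wz": 0},
    {"dx": 0, "dy": 0, "dz": 0, "wx": 0, "wy": 0, "wz": 0},
    {"dx": 0, "dy": 0, "dz": 0, "wx": 0, "wy": 0, "wz": 0},
    {"dx": 0, "dy": 0, "dz": 0, "wx": 0, "wy": 0, "wz": 0},
  ],
  fingers=1,
  force=15,
)

```text
time_s: 17.7
tcp_pos: [0.4411, -0.3147, -0.0129]
eef_rot: [-118.2, 89.8, -28.1]
contact_force: [0.5, 0.7, 1.0]
gripper_width: 0.0248
```

```bash
python3 go3.py w15.png
```

```text
17.7 [ 0.4411 -0.3147 -0.0129] [-14.7  22.5 -31.1   0.1 -36.3  14.8] [-1.  -0.5  0.7] 0.024774656679955848
[{'centre': [318.4, 307.5], 'score': 0.95}]
px [316.67729689 301.00455581] z 0.014253736426623202 mean [ 0.4405 -0.3194  0.0145]
((440.4261169433594, -319.2939758300781), (32.342742919921875, 12.61097526550293), 1.0201501846313477)
```

View pics/w15.png

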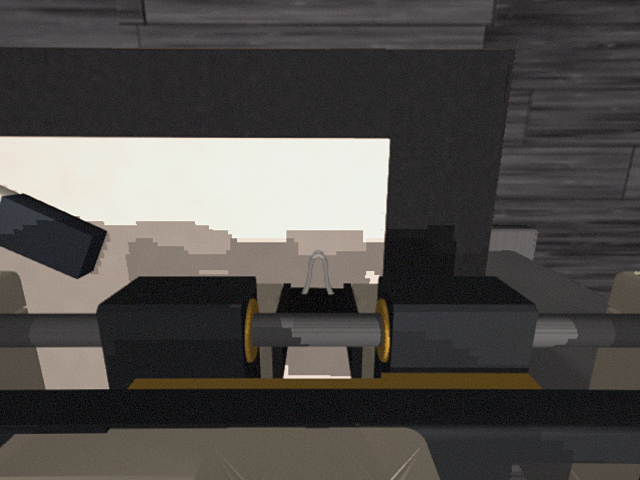

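Width 24.8 mm, so the clip body is between the pads (handles visible at (318,270)). Lifting, and planning the drop pose.

Request:
arm_command(
  plan=[
    {"dx": -0.4, "dy": 0, "dz": 0, "wx": 0, "wy": 0, "wz": 0},
    {"dx": -0.8, "dy": 0, "dz": 0, "wx": 0, "wy": 0, "wz": 0},
    {"dx": -0.9, "dy": 0, "dz": 0, "wx": 0, "wy": 0, "wz": 0},
    {"dx": -0.9, "dy": 0, "dz": 0, "wx": 0, "wy": 0, "wz": 0},
    {"dx": -0.9, "dy": 0, "dz": 0, "wx": 0, "wy": 0, "wz": 0},
    {"dx": -0.9, "dy": 0, "dz": 0, "wx": 0, "wy": 0, "wz": 0},
    {"dx": -0.9, "dy": 0, "dz": 0, "wx": 0, "wy": 0, "wz": 0},
    {"dx": -0.9, "dy": 0, "dz": 0, "wx": 0, "wy": 0, "wz": 0},
    {"dx": -0.9, "dy": 0, "dz": 0, "wx": 0, "wy": 0, "wz": 0},
    {"dx": -0.9, "dy": 0, "dz": 0, "wx": 0, "wy": 0, "wz": 0},
    {"dx": -0.5, "dy": 0, "dz": 0, "wx": 0, "wy": 0, "wz": 0},
    {"dx": 0, "dy": 0, "dz": 0, "wx": 0, "wy": 0, "wz": 0},
  ],
)

```text
time_s: 18.8
tcp_pos: [0.4383, -0.3138, 0.1783]
eef_rot: [-146.5, 90.0, -56.4]
contact_force: [-0.2, 0.2, -1.0]
gripper_width: 0.0249
```

```bash
cat > drop.py <<'E'
from h import *
from ik import *
import sys
p,R,s=pose(); print(s['time_s'],p.round(4),s['joints'].round(1),(R.T@s['contact_force']).round(1),s['gripper_width'])
a=np.radians(144); er=np.cos(a)*u+np.sin(a)*v
ax=np.cross(-n,[0,0,-1.]);ax/=np.linalg.norm(ax)
T=float(sys.argv[1]) if len(sys.argv)>1 else 6
X6=Ro.from_rotvec(ax*np.radians(T)).apply(-n)
Rt=mk(X6,np.cross(n,er))
Dt=C+.059*er+.002*v+.006*n+X6*.020
pre=Dt+n*.08
if __name__=='__main__':
    q=s['joints'].copy()
    for nm,t in (('pre',pre),('mid',Dt+n*.04),('drop',Dt)):
        q,e=ik(t,Rt,q); print(nm,t.round(4),q.round(1).tolist(),e.round(4))
    plan(pre,Rt); plan(Dt,Rt,5); plan(Dt,Rt,3)
    print('er world',er.round(3),'Rt z',Rt[:,2].round(3))
E
python3 drop.py; python3 drop.py 9; python3 - <<'E'
from h import *
snap('wrist','w16.png')
E
```

```text
18.8 [ 0.4383 -0.3138  0.1783] [-14.7   9.1 -19.2   0.  -61.7  14.8] [1.  0.2 0.2] 0.024896475557777138
pre [0.4669 0.2386 0.1639] [55.1, -3.5, -44.5, 16.8, -33.3, -78.0] 0.0
mid [0.4822 0.2461 0.1277] [53.4, 1.0, -46.7, 19.6, -26.5, -79.8] 0.0
drop [0.4974 0.2535 0.0914] [51.3, 5.7, -49.1, 24.8, -19.4, -83.6] 0.0
rows 30 {'dx': 0.104, 'dy': 0.036, 'dz': 0.918, 'wx': 0.073, 'wy': -0.072, 'wz': -0.119} zmin 0.157 dist 0.5533 ang 21.63
rows 5 {'dx': 1.313, 'dy': -0.091, 'dz': 5.639, 'wx': 0.439, 'wy': -0.433, 'wz': -0.714} zmin 0.091 dist 0.577 ang 21.63
rows 3 {'dx': 2.073, 'dy': -0.302, 'dz': 9.418, 'wx': 0.732, 'wy': -0.721, 'wz': -1.19} zmin 0.091 dist 0.577 ang 21.63
er world [0.122 0.961 0.25 ] Rt z [0.145 0.97  0.193]
18.8 [ 0.4383 -0.3138  0.1783] [-14.7   9.1 -19.2   0.  -61.7  14.8] [1.  0.2 0.2] 0.024896475557777138
pre [0.466  0.2382 0.1636] [54.3, -1.8, -40.4, 12.4, -37.7, -73.4] 0.0
mid [0.4813 0.2456 0.1273] [52.9, 2.5, -42.1, 13.8, -31.6, -74.0] 0.0
drop [0.4965 0.2531 0.0911] [51.6, 7.0, -43.7, 16.1, -25.5, -75.5] 0.0
rows 30 {'dx': 0.092, 'dy': 0.037, 'dz': 0.918, 'wx': 0.075, 'wy': -0.061, 'wz': -0.1} zmin 0.159 dist 0.5529 ang 19.13
rows 5 {'dx': 1.246, 'dy': -0.093, 'dz': 5.646, 'wx': 0.449, 'wy': -0.366, 'wz': -0.601} zmin 0.091 dist 0.5765 ang 19.13
rows 3 {'dx': 1.979, 'dy': -0.3, 'dz': 9.425, 'wx': 0.748, 'wy': -0.61, 'wz': -1.002} zmin 0.091 dist 0.5765 ang 19.13
er world [0.122 0.961 0.25 ] Rt z [0.157 0.974 0.165]
```

View pics/w16.png

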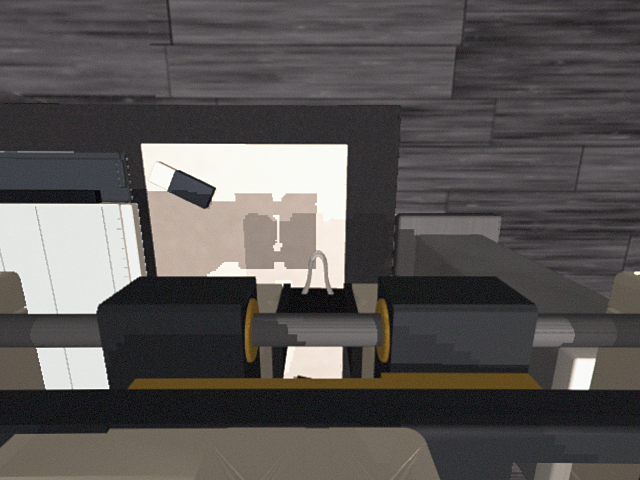

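The clip is held at (318,270) with its handles toward the camera's up direction. Transporting.

Request:
arm_command(
  plan=[
    {"dx": 0.1, "dy": 0.04, "dz": 0.5, "wx": 0.07, "wy": -0.07, "wz": -0.12},
    {"dx": 0.1, "dy": 0.04, "dz": 0.92, "wx": 0.07, "wy": -0.07, "wz": -0.12},
    {"dx": 0.1, "dy": 0.04, "dz": 0.92, "wx": 0.07, "wy": -0.07, "wz": -0.12},
    {"dx": 0.1, "dy": 0.04, "dz": 0.92, "wx": 0.07, "wy": -0.07, "wz": -0.12},
    {"dx": 0.1, "dy": 0.04, "dz": 0.92, "wx": 0.07, "wy": -0.07, "wz": -0.12},
    {"dx": 0.1, "dy": 0.04, "dz": 0.92, "wx": 0.07, "wy": -0.07, "wz": -0.12},
    {"dx": 0.1, "dy": 0.04, "dz": 0.92, "wx": 0.07, "wy": -0.07, "wz": -0.12},
    {"dx": 0.1, "dy": 0.04, "dz": 0.92, "wx": 0.07, "wy": -0.07, "wz": -0.12},
    {"dx": 0.1, "dy": 0.04, "dz": 0.92, "wx": 0.07, "wy": -0.07, "wz": -0.12},
    {"dx": 0.1, "dy": 0.04, "dz": 0.92, "wx": 0.07, "wy": -0.07, "wz": -0.12},
    {"dx": 0.1, "dy": 0.04, "dz": 0.92, "wx": 0.07, "wy": -0.07, "wz": -0.12},
    {"dx": 0.1, "dy": 0.04, "dz": 0.92, "wx": 0.07, "wy": -0.07, "wz": -0.12},
    {"dx": 0.1, "dy": 0.04, "dz": 0.92, "wx": 0.07, "wy": -0.07, "wz": -0.12},
    {"dx": 0.1, "dy": 0.04, "dz": 0.92, "wx": 0.07, "wy": -0.07, "wz": -0.12},
    {"dx": 0.1, "dy": 0.04, "dz": 0.92, "wx": 0.07, "wy": -0.07, "wz": -0.12},
  ],
)

```text
time_s: 20.1
tcp_pos: [0.4241, -0.0297, 0.1413]
eef_rot: [-50.1, 80.8, 34.1]
contact_force: [0.1, -0.1, -0.3]
gripper_width: 0.0244
```

```bash
python3 drop.py
```

```text
20.1 [ 0.4241 -0.0297  0.1413] [ 20.6  -5.1 -39.1  -2.9 -47.2 -24.6] [ 0.3 -0.1 -0.2] 0.02443934404268976
pre [0.4669 0.2386 0.1639] [55.1, -3.5, -44.5, 16.8, -33.3, -78.0] 0.0
mid [0.4822 0.2461 0.1277] [53.4, 1.0, -46.7, 19.6, -26.5, -79.8] 0.0
drop [0.4974 0.2535 0.0914] [51.3, 5.7, -49.1, 24.8, -19.4, -83.6] 0.0
rows 15 {'dx': 0.061, 'dy': -0.022, 'dz': 0.907, 'wx': 0.058, 'wy': -0.067, 'wz': -0.131} zmin 0.142 dist 0.2726 ang 10.89
rows 5 {'dx': 0.952, 'dy': -0.227, 'dz': 2.804, 'wx': 0.175, 'wy': -0.2, 'wz': -0.394} zmin 0.091 dist 0.2967 ang 10.89
rows 3 {'dx': 1.557, 'dy': -0.416, 'dz': 4.68, 'wx': 0.291, 'wy': -0.334, 'wz': -0.657} zmin 0.091 dist 0.2967 ang 10.89
er world [0.122 0.961 0.25 ] Rt z [0.145 0.97  0.193]
```

Request:
arm_command(
  plan=[
    {"dx": -0.3, "dy": -0.02, "dz": 0.9, "wx": 0.06, "wy": -0.07, "wz": -0.13},
    {"dx": -0.3, "dy": -0.02, "dz": 0.9, "wx": 0.06, "wy": -0.07, "wz": -0.13},
    {"dx": -0.1, "dy": -0.02, "dz": 0.9, "wx": 0.06, "wy": -0.07, "wz": -0.13},
    {"dx": 0, "dy": -0.02, "dz": 0.9, "wx": 0.06, "wy": -0.07, "wz": -0.13},
    {"dx": 0, "dy": -0.02, "dz": 0.9, "wx": 0.06, "wy": -0.07, "wz": -0.13},
    {"dx": 0, "dy": -0.02, "dz": 0.9, "wx": 0.06, "wy": -0.07, "wz": -0.13},
    {"dx": 0, "dy": -0.02, "dz": 0.9, "wx": 0.06, "wy": -0.07, "wz": -0.13},
    {"dx": 0, "dy": -0.02, "dz": 0.9, "wx": 0.06, "wy": -0.07, "wz": -0.13},
    {"dx": 0, "dy": -0.02, "dz": 0.9, "wx": 0.06, "wy": -0.07, "wz": -0.13},
    {"dx": 0, "dy": -0.02, "dz": 0.9, "wx": 0.06, "wy": -0.07, "wz": -0.13},
    {"dx": 0, "dy": -0.02, "dz": 0.9, "wx": 0.06, "wy": -0.07, "wz": -0.13},
    {"dx": 0, "dy": -0.02, "dz": 0.9, "wx": 0.06, "wy": -0.07, "wz": -0.13},
    {"dx": 0, "dy": -0.02, "dz": 0.9, "wx": 0.06, "wy": -0.07, "wz": -0.13},
    {"dx": 0, "dy": -0.02, "dz": 0.9, "wx": 0.06, "wy": -0.07, "wz": -0.13},
  ],
)

```text
time_s: 21.27
tcp_pos: [0.4416, 0.2243, 0.1768]
eef_rot: [-51.1, 72.3, 28.6]
contact_force: [0.1, -0.5, 0.5]
gripper_width: 0.0245
```

```bash
python3 drop.py; python3 - <<'E'
from h import *
m,im,d=snap('wrist','w17.png')
E
```

```text
21.2667 [0.4416 0.2243 0.1768] [ 56.2  -6.8 -43.8  13.3 -38.  -76. ] [-0.6 -0.3 -0.4] 0.024518704498207648
pre [0.4669 0.2386 0.1639] [55.1, -3.5, -44.5, 16.8, -33.3, -78.0] 0.0
mid [0.4822 0.2461 0.1277] [53.4, 1.0, -46.7, 19.6, -26.5, -79.8] 0.0
drop [0.4974 0.2535 0.0914] [51.3, 5.7, -49.1, 24.8, -19.4, -83.6] 0.0
rows 2 {'dx': 0.533, 'dy': -0.451, 'dz': 0.38, 'wx': -0.051, 'wy': -0.025, 'wz': -0.172} zmin 0.164 dist 0.0318 ang 1.66
rows 5 {'dx': 1.008, 'dy': -0.26, 'dz': 0.203, 'wx': -0.02, 'wy': -0.01, 'wz': -0.069} zmin 0.091 dist 0.1061 ang 1.66
rows 3 {'dx': 1.68, 'dy': -0.436, 'dz': 0.34, 'wx': -0.034, 'wy': -0.017, 'wz': -0.115} zmin 0.091 dist 0.1061 ang 1.66
er world [0.122 0.961 0.25 ] Rt z [0.145 0.97  0.193]
```

View pics/w17.png

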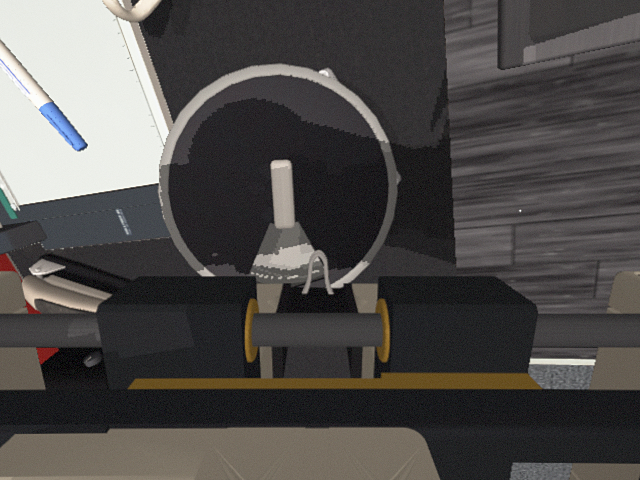

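The opening (285,250) is directly ahead with its drum floor visible, and the clip is still held. Moving above it and lowering.

Request:
arm_command(
  plan=[
    {"dx": 0.5, "dy": -0.45, "dz": 0.38, "wx": -0.05, "wy": -0.02, "wz": -0.17},
    {"dx": 0.5, "dy": -0.45, "dz": 0.38, "wx": -0.05, "wy": -0.02, "wz": -0.17},
    {"dx": 0, "dy": 0, "dz": 0, "wx": 0, "wy": 0, "wz": 0},
    {"dx": 0.5, "dy": -0.06, "dz": 0, "wx": 0, "wy": 0, "wz": 0},
    {"dx": 0.5, "dy": -0.06, "dz": 0, "wx": 0, "wy": 0, "wz": 0},
    {"dx": 0, "dy": 0, "dz": 0, "wx": 0, "wy": 0, "wz": 0},
  ],
)

```text
time_s: 21.82
tcp_pos: [0.4706, 0.2429, 0.141]
eef_rot: [-53.7, 71.2, 26.4]
contact_force: [0.4, -0.0, -1.2]
gripper_width: 0.0246
```

```bash
python3 drop.py; python3 - <<'E'
from h import *
m,im,d=snap('wrist','w18.png')
E
```

```text
21.8167 [0.4706 0.2429 0.141 ] [ 54.6  -1.1 -46.   18.  -29.6 -78.9] [ 1.2 -0.1 -0.2] 0.024626692522861763
pre [0.4669 0.2386 0.1639] [55.1, -3.5, -44.5, 16.8, -33.3, -78.0] 0.0
mid [0.4822 0.2461 0.1277] [53.4, 1.0, -46.7, 19.6, -26.5, -79.8] 0.0
drop [0.4974 0.2535 0.0914] [51.3, 5.7, -49.1, 24.8, -19.4, -83.6] 0.0
rows 2 {'dx': -0.584, 'dy': -0.083, 'dz': -0.009, 'wx': 0.014, 'wy': -0.014, 'wz': -0.034} zmin 0.152 dist 0.0236 ang 0.37
rows 5 {'dx': 0.562, 'dy': -0.104, 'dz': 0.047, 'wx': 0.006, 'wy': -0.006, 'wz': -0.014} zmin 0.091 dist 0.0573 ang 0.37
rows 3 {'dx': 0.936, 'dy': -0.173, 'dz': 0.078, 'wx': 0.01, 'wy': -0.009, 'wz': -0.023} zmin 0.091 dist 0.0573 ang 0.37
er world [0.122 0.961 0.25 ] Rt z [0.145 0.97  0.193]
```

View pics/w18.png

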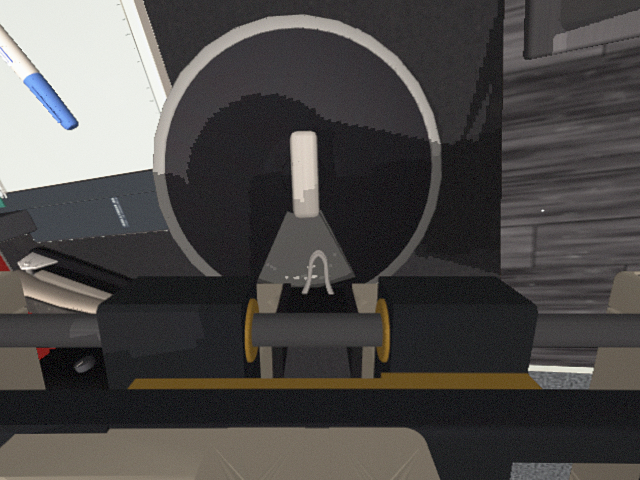

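Request:
arm_command(
  plan=[
    {"dx": 0.56, "dy": -0.13, "dz": 0.05, "wx": 0, "wy": 0, "wz": -0.02},
    {"dx": 0.56, "dy": -0.13, "dz": 0.05, "wx": 0, "wy": 0, "wz": -0.02},
    {"dx": 0.56, "dy": -0.13, "dz": 0.05, "wx": 0, "wy": 0, "wz": -0.02},
    {"dx": 0.5, "dy": -0.13, "dz": 0.05, "wx": 0, "wy": 0, "wz": 0},
    {"dx": 0, "dy": 0, "dz": 0, "wx": 0, "wy": 0, "wz": 0},
  ],
)

```text
time_s: 22.28
tcp_pos: [0.4924, 0.2498, 0.1049]
eef_rot: [-53.9, 70.9, 26.1]
contact_force: [0.5, 0.4, 0.2]
gripper_width: 0.0246
```

```bash
python3 drop.py; python3 - <<'E'
from h import *
m,im,d=snap('wrist','w19.png')
m,im,d=snap('top')
cv2.imwrite('pics/t19z.png',cv2.resize(np.clip(im[195:300,170:280,::-1].astype(float)*1.5,0,255).astype(np.uint8),None,fx=5,fy=5,interpolation=cv2.INTER_CUBIC))
m,im,d=snap('scene')
cv2.imwrite('pics/s19z.png',cv2.resize(np.clip(im[170:260,230:330,::-1].astype(float)*1.8,0,255).astype(np.uint8),None,fx=6,fy=6,interpolation=cv2.INTER_CUBIC))
E
```

```text
22.2833 [0.4924 0.2498 0.1049] [ 52.    4.  -48.1  22.3 -22.1 -81.5] [ 0.1 -0.4  0.5] 0.024634281562596373
pre [0.4669 0.2386 0.1639] [55.1, -3.5, -44.5, 16.8, -33.3, -78.0] 0.0
mid [0.4822 0.2461 0.1277] [53.4, 1.0, -46.7, 19.6, -26.5, -79.8] 0.0
drop [0.4974 0.2535 0.0914] [51.3, 5.7, -49.1, 24.8, -19.4, -83.6] 0.0
rows 4 {'dx': -0.81, 'dy': 0.079, 'dz': -0.04, 'wx': 0.0, 'wy': -0.001, 'wz': -0.001} zmin 0.12 dist 0.0652 ang 0.03
rows 5 {'dx': 0.147, 'dy': -0.005, 'dz': 0.018, 'wx': 0.0, 'wy': -0.001, 'wz': -0.001} zmin 0.091 dist 0.0148 ang 0.03
rows 3 {'dx': 0.245, 'dy': -0.008, 'dz': 0.029, 'wx': 0.0, 'wy': -0.002, 'wz': -0.001} zmin 0.091 dist 0.0148 ang 0.03
er world [0.122 0.961 0.25 ] Rt z [0.145 0.97  0.193]
```

View pics/w19.png

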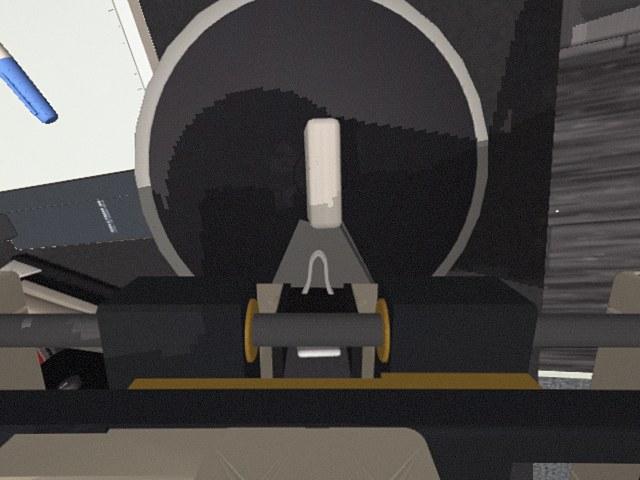

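View pics/s19z.png

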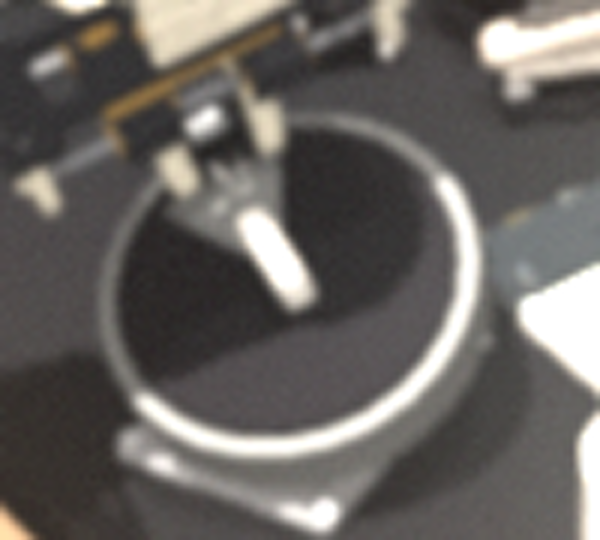

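The clip, opening and tab (320,352) line up. I'll lower the last ~14 mm.

Request:
arm_command(
  plan=[
    {"dx": 0.24, "dy": 0, "dz": 0.03, "wx": 0, "wy": 0, "wz": 0},
    {"dx": 0.24, "dy": 0, "dz": 0.03, "wx": 0, "wy": 0, "wz": 0},
    {"dx": 0.22, "dy": 0, "dz": 0.03, "wx": 0, "wy": 0, "wz": 0},
    {"dx": 0, "dy": 0, "dz": 0, "wx": 0, "wy": 0, "wz": 0},
  ],
)

```text
time_s: 22.77
tcp_pos: [0.4972, 0.2554, 0.0956]
eef_rot: [-53.4, 70.5, 26.6]
contact_force: [-0.1, 0.5, -0.2]
gripper_width: 0.0245
```

```bash
python3 drop.py; python3 - <<'E'
from h import *
m,im,d=snap('wrist','w20.png'); p,R,s=pose()
m,im,d=snap('scene')
cv2.imwrite('pics/s20z.png',cv2.resize(np.clip(im[170:260,230:330,::-1].astype(float)*1.8,0,255).astype(np.uint8),None,fx=6,fy=6,interpolation=cv2.INTER_CUBIC))
E
```

```text
22.7667 [0.4972 0.2554 0.0956] [ 51.4   5.3 -49.1  24.7 -19.5 -83.7] [0.2 0.3 0.4] 0.024483999108317295
pre [0.4669 0.2386 0.1639] [55.1, -3.5, -44.5, 16.8, -33.3, -78.0] 0.0
mid [0.4822 0.2461 0.1277] [53.4, 1.0, -46.7, 19.6, -26.5, -79.8] 0.0
drop [0.4974 0.2535 0.0914] [51.3, 5.7, -49.1, 24.8, -19.4, -83.6] 0.0
rows 4 {'dx': -0.948, 'dy': 0.089, 'dz': -0.091, 'wx': -0.0, 'wy': 0.018, 'wz': 0.01} zmin 0.113 dist 0.0766 ang 0.38
rows 5 {'dx': 0.037, 'dy': 0.006, 'dz': -0.026, 'wx': -0.0, 'wy': 0.015, 'wz': 0.008} zmin 0.091 dist 0.0046 ang 0.38
rows 3 {'dx': 0.062, 'dy': 0.009, 'dz': -0.044, 'wx': -0.001, 'wy': 0.025, 'wz': 0.013} zmin 0.091 dist 0.0046 ang 0.38
er world [0.122 0.961 0.25 ] Rt z [0.145 0.97  0.193]
```

View pics/w20.png

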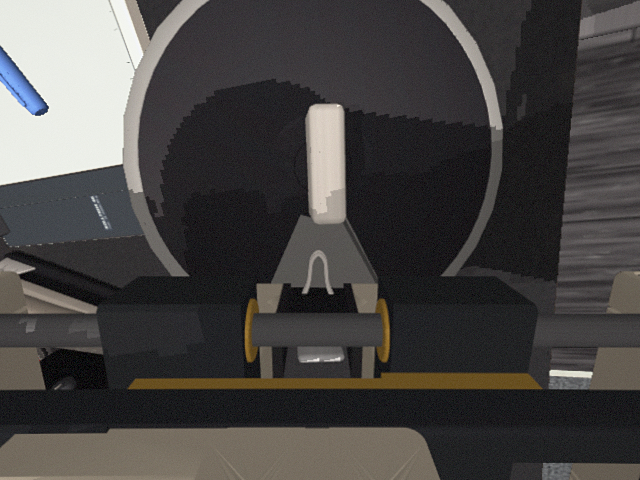

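View pics/s20z.png

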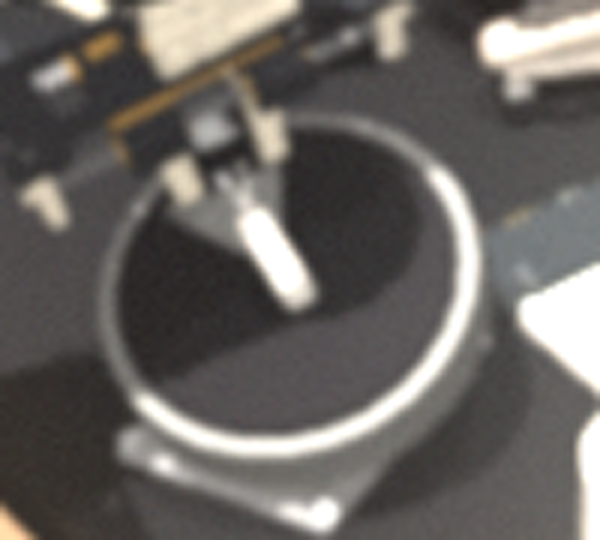

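Request:
arm_command(
  plan=[
    {"dx": 0.12, "dy": 0.01, "dz": -0.07, "wx": 0, "wy": 0.03, "wz": 0.02},
    {"dx": 0.12, "dy": 0.01, "dz": -0.05, "wx": 0, "wy": 0.03, "wz": 0.02},
    {"dx": 0, "dy": 0, "dz": 0, "wx": 0, "wy": 0, "wz": 0},
  ],
)

```text
time_s: 23.12
tcp_pos: [0.4981, 0.2536, 0.0907]
eef_rot: [-53.7, 70.9, 26.2]
contact_force: [-0.2, -0.0, 0.6]
gripper_width: 0.0246
```

```bash
python3 drop.py | grep -v row; python3 - <<'E'
from h import *
m,im,d=snap('wrist','w21.png'); p,R,s=pose()
for px in [(309,270),(308,275),(326,268),(318,252),(318,290),(300,292),(318,288),(262,290),(370,290),(315,300)]:
    P=w(m,d,px)[0]; f=(P-C)@np.c_[u,v,n]*1000; print(px,im[px[1],px[0]],'tool',((P-p)@R*1000).round(1),'r',np.hypot(*f[:2]).round(1),'ang',np.degrees(np.arctan2(f[1],f[0])).round(0),'h',f[2].round(1))
E
```

```text
23.1167 [0.4981 0.2536 0.0907] [ 51.1   5.8 -49.2  24.9 -19.1 -83.6] [-0.7  0.   0.1] 0.024613319697568047
pre [0.4669 0.2386 0.1639] [55.1, -3.5, -44.5, 16.8, -33.3, -78.0] 0.0
mid [0.4822 0.2461 0.1277] [53.4, 1.0, -46.7, 19.6, -26.5, -79.8] 0.0
drop [0.4974 0.2535 0.0914] [51.3, 5.7, -49.1, 24.8, -19.4, -83.6] 0.0
er world [0.122 0.961 0.25 ] Rt z [0.145 0.97  0.193]
(309, 270) [152 144 139] tool [-24.9  -3.  -18.5] r 42.4 ang 137.0 h 10.9
(308, 275) [143 135 130] tool [-25.6  -3.4 -16.4] r 44.5 ang 136.0 h 11.5
(326, 268) [157 148 143] tool [-25.3   4.6 -19.6] r 41.1 ang 147.0 h 12.0
(318, 252) [138 133 130] tool [-24.7   1.  -26.8] r 33.8 ang 142.0 h 11.6
(318, 290) [22 17 18] tool [-19.    1.1  -6.6] r 53.6 ang 143.0 h 4.6
(300, 292) [15 17 24] tool [-18.1  -7.4  -5.2] r 55.7 ang 134.0 h 3.0
(318, 288) [12  1  0] tool [-18.5   1.1  -7.4] r 52.8 ang 143.0 h 4.2
(262, 290) [123 111  99] tool [-31.  -23.3 -11.4] r 55.8 ang 116.0 h 14.9
(370, 290) [119 111  97] tool [-31.2  23.6 -11.6] r 53.6 ang 167.0 h 19.1
(315, 300) [20 17 22] tool [-27.1  -0.3  -5. ] r 55.7 ang 141.0 h 12.6
```

Depth shows the clip body 3–13 mm above the face, at r ≈ 56 mm and angle 141° (opening at 145°). I'll lower 3 mm more and release.

Request:
arm_command(
  plan=[
    {"dx": 0.15, "dy": 0, "dz": 0, "wx": 0, "wy": 0, "wz": 0},
    {"dx": 0.02, "dy": 0, "dz": 0, "wx": 0, "wy": 0, "wz": 0},
  ],
)

```text
time_s: 23.33
tcp_pos: [0.4997, 0.2537, 0.0897]
eef_rot: [-53.9, 70.7, 26.1]
contact_force: [-12.1, -6.6, 20.0]
gripper_width: 0.0245
```

Request:
arm_command(
  plan=[
    {"dx": 0, "dy": 0, "dz": 0, "wx": 0, "wy": 0, "wz": 0},
    {"dx": 0, "dy": 0, "dz": 0, "wx": 0, "wy": 0, "wz": 0},
    {"dx": 0, "dy": 0, "dz": 0, "wx": 0, "wy": 0, "wz": 0},
    {"dx": 0, "dy": 0, "dz": 0, "wx": 0, "wy": 0, "wz": 0},
    {"dx": 0, "dy": 0, "dz": 0, "wx": 0, "wy": 0, "wz": 0},
    {"dx": 0, "dy": 0, "dz": 0, "wx": 0, "wy": 0, "wz": 0},
  ],
  fingers=-0.1,
)

```text
time_s: 23.83
tcp_pos: [0.4972, 0.2477, 0.0896]
eef_rot: [-54.5, 71.0, 25.1]
contact_force: [-2.7, 0.2, 2.9]
gripper_width: 0.0478
```

```bash
python3 - <<'E'
from h import *
m,im,d=snap('wrist','w22.png'); p,R,s=pose(); print(s['time_s'],s['gripper_width'],(R.T@s['contact_force']).round(1))
for px in [(318,252),(318,290),(315,300),(310,285),(325,285)]:
    P=w(m,d,px)[0]; f=(P-C)@np.c_[u,v,n]*1000; print(px,'r',np.hypot(*f[:2]).round(1),'h',f[2].round(1))
E
```

```text
23.8833 0.04768684920320866 [-4.7  1.7 -0.5]
(318, 252) r 38.3 h -35.4
(318, 290) r 61.3 h -35.7
(315, 300) r 67.2 h -35.2
(310, 285) r 56.4 h -30.7
(325, 285) r 54.8 h -23.8
```

View pics/w22.png

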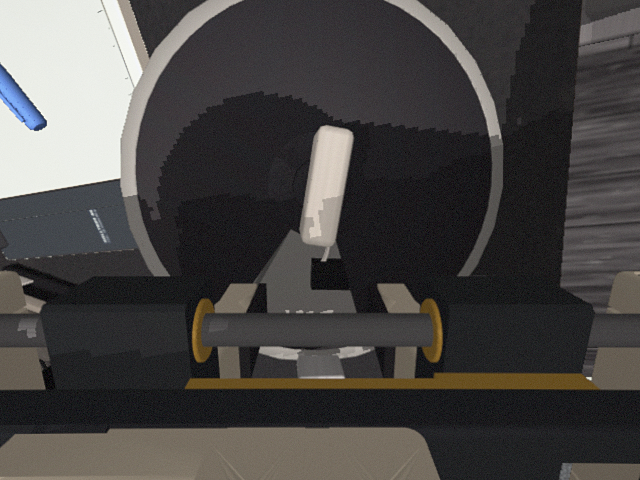

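The clip is down in the compartment at (328,275), but the tips touched the cover and turned it somewhat. I'll retract and measure.

Request:
arm_command(
  plan=[
    {"dx": -0.3, "dy": 0, "dz": 0, "wx": 0, "wy": 0, "wz": 0},
    {"dx": -0.8, "dy": 0, "dz": 0, "wx": 0, "wy": 0, "wz": 0},
    {"dx": -0.9, "dy": 0, "dz": 0, "wx": 0, "wy": 0, "wz": 0},
    {"dx": -0.9, "dy": 0, "dz": 0, "wx": 0, "wy": 0, "wz": 0},
    {"dx": -0.9, "dy": 0, "dz": -0.3, "wx": 0, "wy": 0, "wz": 0},
    {"dx": -0.3, "dy": 0, "dz": -0.6, "wx": 0, "wy": 0, "wz": 0},
    {"dx": 0, "dy": 0, "dz": 0, "wx": 0, "wy": 0, "wz": 0},
  ],
)

```text
time_s: 24.47
tcp_pos: [0.4683, 0.2189, 0.1671]
eef_rot: [-54.3, 71.1, 25.5]
contact_force: [-0.2, -0.6, -0.3]
gripper_width: 0.0482
```

```bash
python3 - <<'E'
from h import *
barang('wrist','w23.png'); barang('top'); barang('scene','s23.png')
p,R,s=pose();print(s['time_s'],p,s['joints'].round(1))
m,im,d=snap('wrist'); 
ls=r.spot_point('wrist','clip_small_center')[:2]; print(ls)
for o in ls:
    P=w(m,d,o['centre'])[0]; f=(P-C)@np.c_[u,v,n]*1000; print('r',np.hypot(*f[:2]).round(1),'ang',np.degrees(np.arctan2(f[1],f[0])),'h',f[2].round(1))
E
```

```text
wrist bar pts 1433 centre mm [ 0.6 -1.5] dir 134.2 cover angle mod180 171.3 TAB 142.9 rect 13.4 44.8 44.7
top bar pts 39 centre mm [ 8.6 -8.8] dir 131.1 cover angle mod180 168.2 TAB 142.9 rect 11.3 20.3 52.1
scene bar pts 43 centre mm [-0.6 -4.7] dir 131.6 cover angle mod180 168.7 TAB 142.9 rect 11.2 45.6 41.0
24.6167 [0.46899265 0.21976465 0.16600086] [ 53.3  -4.2 -44.3  15.6 -34.2 -75.3]
[{'centre': [324.3, 261.3], 'score': 0.69}]
r 50.9 ang 153.20148000232655 h -23.4
```

View pics/w23.png

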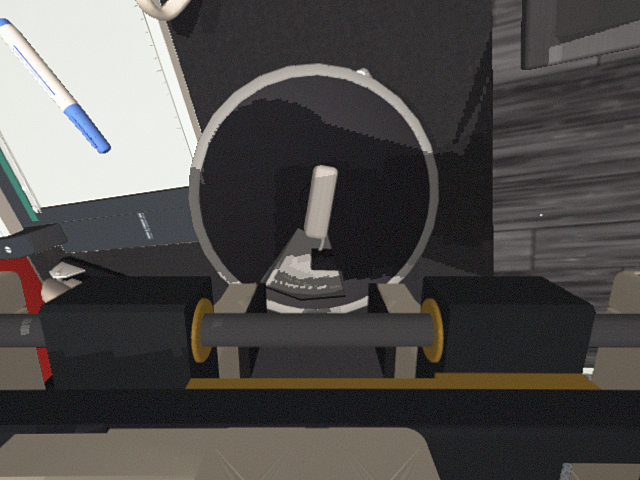

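The cover sits about -9° (≈ -0.15 rad) from aligned, inside the ±0.3 rad limit. The clip is in the compartment: r ≈ 51 mm, angle 153° between walls at 113° and 173°, top 23 mm below the face. Next I'll regrip the bar to turn the cover closed.

```bash
cat > re.py <<'E'
from h import *
from ik import *
a=np.radians(134); bd=np.cos(a)*u+np.sin(a)*v
G=C+0.0005*u-.0005*v
ax=np.cross(-n,[0,0,-1.]);ax/=np.linalg.norm(ax)
X6=Ro.from_rotvec(ax*np.radians(6)).apply(-n)
Rt=mk(X6,np.cross(n,bd)); GT=G+.016*n+X6*.027
p,R,s=pose(); print(s['time_s'],p.round(4),s['joints'].round(1),(R.T@s['contact_force']).round(1),(R.T@s['moment']).round(2),s['gripper_width'])
if __name__=='__main__':
    for b in (.055,.0):
        q,e=ik(GT-X6*b,Rt,s['joints']); print(b,q.round(1).tolist(),e.round(4))
        plan(GT-X6*b,Rt,3)
    rel=Rt.T@R; a=np.arctan2(rel[2,1],rel[1,1]); print('turned deg',np.degrees(a))
E
python3 re.py
```

```text
Traceback (most recent call last):
  File "re.py", line 1, in <module>
    from h import *
  File "h.py", line 1, in <module>
    import numpy as np,cv2
  File "re.py", line 2, in <module>
    from ik import *
  File "ik.py", line 1, in <module>
    from kin2 import *
  File "kin2.py", line 1, in <module>
    from kin import *
  File "kin.py", line 2, in <module>
    from scipy.spatial.transform import Rotation as Ro
AttributeError: module 're' has no attribute 'compile' (consider renaming 're.py' since it has the same name as the standard library module named 're' and prevents importing that standard library module)
```

```bash
mv re.py regrip.py; rm -rf __pycache__/re.*; python3 regrip.py
```

```text
24.7167 [0.4689 0.2196 0.1653] [ 53.3  -4.1 -44.3  15.6 -34.2 -75.3] [ 0.3 -0.   0.1] [0.02 0.56 0.84] 0.04841740059250228
0.055 [49.3, -3.0, -49.1, 16.4, -27.2, -82.9] 0.0
rows 3 {'dx': 0.487, 'dy': -0.017, 'dz': -0.641, 'wx': 0.717, 'wy': -0.037, 'wz': -0.007} zmin 0.13 dist 0.0483 ang 9.87
0.0 [46.6, 3.7, -53.8, 24.7, -15.9, -89.4] 0.0
rows 3 {'dx': 1.404, 'dy': -0.018, 'dz': -0.636, 'wx': 0.717, 'wy': -0.037, 'wz': -0.007} zmin 0.078 dist 0.0924 ang 9.87
turned deg -9.85887554592739
```

Request:
arm_command(
  plan=[
    {"dx": 0.48, "dy": 0, "dz": -0.64, "wx": 0.72, "wy": -0.04, "wz": 0},
    {"dx": 0.48, "dy": 0, "dz": -0.64, "wx": 0.72, "wy": -0.04, "wz": 0},
    {"dx": 0.48, "dy": 0, "dz": -0.64, "wx": 0.72, "wy": -0.04, "wz": 0},
    {"dx": 0, "dy": 0, "dz": 0, "wx": 0, "wy": 0, "wz": 0},
  ],
)

```text
time_s: 25.05
tcp_pos: [0.4695, 0.1866, 0.1266]
eef_rot: [-43.3, 71.1, 26.3]
contact_force: [-0.5, -0.6, -0.7]
gripper_width: 0.0484
```

```bash
python3 regrip.py
```

```text
25.05 [0.4695 0.1866 0.1266] [ 49.3  -2.6 -49.2  16.2 -26.9 -83.1] [ 0.5  0.4 -0.8] [0.04 0.91 0.76] 0.04838620346267787
0.055 [49.3, -3.0, -49.1, 16.4, -27.2, -82.9] 0.0
rows 3 {'dx': -0.051, 'dy': -0.027, 'dz': 0.019, 'wx': -0.027, 'wy': -0.009, 'wz': -0.015} zmin 0.128 dist 0.0036 ang 0.44
0.0 [46.6, 3.7, -53.8, 24.7, -15.9, -89.4] 0.0
rows 3 {'dx': 0.866, 'dy': -0.03, 'dz': 0.02, 'wx': -0.027, 'wy': -0.009, 'wz': -0.015} zmin 0.078 dist 0.052 ang 0.44
turned deg 0.36875862137592175
```

Aligned over the bar. Descending 50 mm, with slower rows at the end.

Request:
arm_command(
  plan=[
    {"dx": 0.7, "dy": -0.03, "dz": 0.02, "wx": -0.03, "wy": 0, "wz": -0.01},
    {"dx": 0.7, "dy": -0.03, "dz": 0.02, "wx": -0.03, "wy": 0, "wz": -0.01},
    {"dx": 0.6, "dy": -0.03, "dz": 0.02, "wx": -0.03, "wy": 0, "wz": -0.01},
    {"dx": 0.35, "dy": 0, "dz": 0, "wx": 0, "wy": 0, "wz": 0},
    {"dx": 0, "dy": 0, "dz": 0, "wx": 0, "wy": 0, "wz": 0},
  ],
)

```text
time_s: 25.47
tcp_pos: [0.4868, 0.1952, 0.0797]
eef_rot: [-44.7, 71.2, 25.7]
contact_force: [0.3, 0.0, -0.1]
gripper_width: 0.0487
```

```bash
python3 regrip.py; python3 - <<'E'
from h import *
snap('wrist','w24.png')
E
```

```text
25.4667 [0.4868 0.1952 0.0797] [ 46.9   3.7 -53.1  23.5 -17.  -88. ] [ 0.2 -0.2  0.1] [0.01 0.71 0.7 ] 0.04869806460426828
0.055 [49.3, -3.0, -49.1, 16.4, -27.2, -82.9] 0.0
rows 3 {'dx': -0.894, 'dy': 0.005, 'dz': -0.02, 'wx': 0.036, 'wy': -0.024, 'wz': -0.009} zmin 0.096 dist 0.0536 ang 0.6
0.0 [46.6, 3.7, -53.8, 24.7, -15.9, -89.4] 0.0
rows 3 {'dx': 0.023, 'dy': 0.003, 'dz': -0.017, 'wx': 0.036, 'wy': -0.024, 'wz': -0.009} zmin 0.078 dist 0.0017 ang 0.6
turned deg -0.48929856053092463
```

View pics/w24.png

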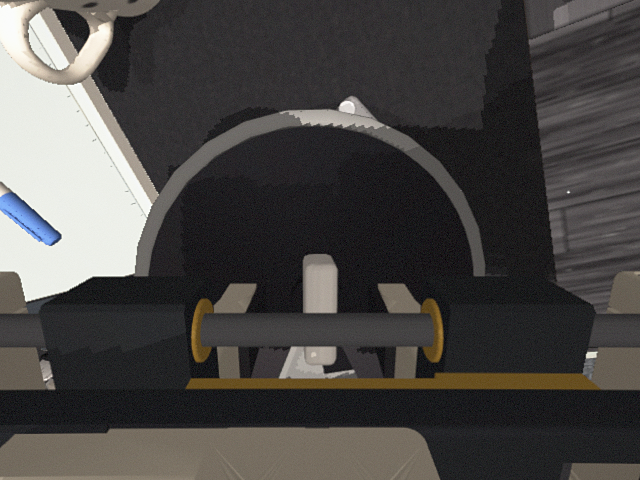

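The bar at (320,310) is centred and parallel between the fingers. Closing and turning anticlockwise.

Request:
arm_command(
  plan=[
    {"dx": 0, "dy": 0, "dz": 0, "wx": 0, "wy": 0, "wz": 0},
    {"dx": 0, "dy": 0, "dz": 0, "wx": 0, "wy": 0, "wz": 0},
    {"dx": 0, "dy": 0, "dz": 0, "wx": 0, "wy": 0, "wz": 0},
    {"dx": 0, "dy": 0, "dz": 0, "wx": 0, "wy": 0, "wz": 0},
    {"dx": 0, "dy": 0, "dz": 0, "wx": 0, "wy": 0, "wz": 0},
    {"dx": 0, "dy": 0, "dz": 0, "wx": -0.5, "wy": 0, "wz": 0},
    {"dx": 0, "dy": 0, "dz": 0, "wx": -0.8, "wy": 0, "wz": 0},
    {"dx": 0, "dy": 0, "dz": 0, "wx": -0.8, "wy": 0, "wz": 0},
    {"dx": 0, "dy": 0, "dz": 0, "wx": -0.8, "wy": 0, "wz": 0},
    {"dx": 0, "dy": 0, "dz": 0, "wx": -0.8, "wy": 0, "wz": 0},
    {"dx": 0, "dy": 0, "dz": 0, "wx": -0.8, "wy": 0, "wz": 0},
    {"dx": 0, "dy": 0, "dz": 0, "wx": -0.8, "wy": 0, "wz": 0},
    {"dx": 0, "dy": 0, "dz": 0, "wx": -0.8, "wy": 0, "wz": 0},
  ],
  fingers=1,
  force=10,
)

```text
time_s: 26.6
tcp_pos: [0.487, 0.1975, 0.0823]
eef_rot: [-73.4, 71.0, 26.2]
contact_force: [0.6, 1.2, -3.8]
gripper_width: 0.0211
```

```bash
python3 regrip.py | sed -n '1p;3p;5p;6p'; python3 - <<'E'
from h import *
barang('wrist','w25.png')
E
```

```text
26.6 [0.487  0.1975 0.0823] [ 47.1   3.4 -52.8  23.1 -17.2 -58.6] [4.  0.5 0.7] [ 0.13 -0.13  1.07] 0.02111651771369323
rows 3 {'dx': -0.859, 'dy': 0.026, 'dz': -0.06, 'wx': 2.158, 'wy': -0.003, 'wz': -0.009} zmin 0.098 dist 0.0517 ang 29.68
rows 3 {'dx': 0.058, 'dy': 0.025, 'dz': -0.06, 'wx': 2.158, 'wy': -0.003, 'wz': -0.009} zmin 0.078 dist 0.0052 ang 29.68
turned deg -29.676790073364103
wrist bar pts 1811 centre mm [ 6.2 -2.8] dir 162.9 cover angle mod180 20.1 TAB 142.9 rect 13.0 44.8 72.4
```

View pics/w25.png

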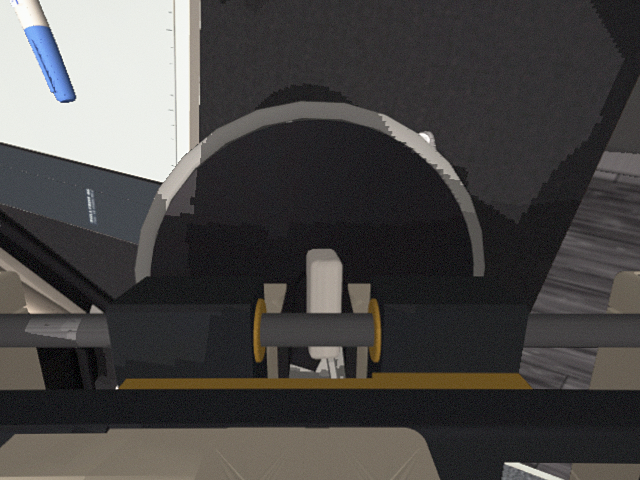

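The cover is at about +20° and following well. I'll turn roughly 75° more.

Request:
arm_command(
  plan=[
    {"dx": 0, "dy": 0.03, "dz": -0.06, "wx": -0.8, "wy": 0, "wz": 0},
    {"dx": 0, "dy": 0.02, "dz": -0.06, "wx": -0.9, "wy": 0, "wz": 0},
    {"dx": 0, "dy": 0, "dz": 0, "wx": -0.9, "wy": 0, "wz": 0},
    {"dx": 0, "dy": 0, "dz": 0, "wx": -0.9, "wy": 0, "wz": 0},
    {"dx": 0, "dy": 0, "dz": 0, "wx": -0.9, "wy": 0, "wz": 0},
    {"dx": 0, "dy": 0, "dz": 0, "wx": -0.9, "wy": 0, "wz": 0},
    {"dx": 0, "dy": 0, "dz": 0, "wx": -0.9, "wy": 0, "wz": 0},
    {"dx": 0, "dy": 0, "dz": 0, "wx": -0.9, "wy": 0, "wz": 0},
    {"dx": 0, "dy": 0, "dz": 0, "wx": -0.9, "wy": 0, "wz": 0},
    {"dx": 0, "dy": 0, "dz": 0, "wx": -0.9, "wy": 0, "wz": 0},
    {"dx": 0, "dy": 0, "dz": 0, "wx": -0.9, "wy": 0, "wz": 0},
    {"dx": 0, "dy": 0, "dz": 0, "wx": -0.9, "wy": 0, "wz": 0},
    {"dx": 0, "dy": 0, "dz": 0, "wx": -0.9, "wy": 0, "wz": 0},
    {"dx": 0, "dy": 0, "dz": 0, "wx": -0.9, "wy": 0, "wz": 0},
    {"dx": 0, "dy": 0, "dz": 0, "wx": -0.9, "wy": 0, "wz": 0},
    {"dx": 0, "dy": 0, "dz": 0, "wx": -0.9, "wy": 0, "wz": 0},
    {"dx": 0, "dy": 0, "dz": 0, "wx": -0.9, "wy": 0, "wz": 0},
    {"dx": 0, "dy": 0, "dz": 0, "wx": -0.9, "wy": 0, "wz": 0},
  ],
)

```text
time_s: 28.15
tcp_pos: [0.4819, 0.1944, 0.0815]
eef_rot: [-148.5, 71.1, 26.9]
contact_force: [4.6, 0.9, -8.2]
gripper_width: 0.0148
```

```bash
python3 regrip.py | sed -n '1p;6p'; python3 - <<'E'
from h import *
barang('wrist','w26.png')
E
```

```text
28.15 [0.4819 0.1944 0.0815] [ 47.2   3.  -53.3  22.5 -17.1  17.6] [ 9.2  0.3 -2. ] [0.03 0.18 0.41] 0.014767918307299982
turned deg -105.39934664842171
wrist bar pts 1754 centre mm [4.5 6.7] dir 58.1 cover angle mod180 95.2 TAB 142.9 rect 45.5 13.2 58.6
```

View pics/w26.png

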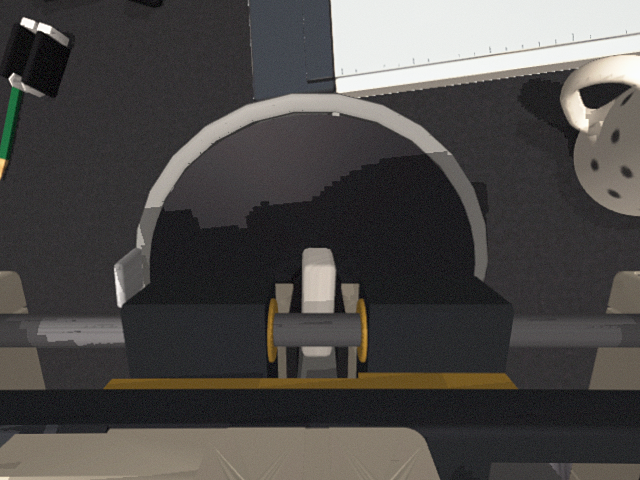

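The cover is now at about +95° and the tab at (130,275) is off to the side. Releasing and retracting.

Request:
arm_command(
  plan=[
    {"dx": 0, "dy": 0, "dz": 0, "wx": 0, "wy": 0, "wz": 0},
    {"dx": 0, "dy": 0, "dz": 0, "wx": 0, "wy": 0, "wz": 0},
    {"dx": 0, "dy": 0, "dz": 0, "wx": 0, "wy": 0, "wz": 0},
    {"dx": 0, "dy": 0, "dz": 0, "wx": 0, "wy": 0, "wz": 0},
    {"dx": -0.4, "dy": 0, "dz": 0, "wx": 0, "wy": 0, "wz": 0},
    {"dx": -0.7, "dy": 0, "dz": 0, "wx": 0, "wy": 0, "wz": 0},
    {"dx": -0.9, "dy": 0, "dz": 0, "wx": 0, "wy": 0, "wz": 0},
    {"dx": -0.9, "dy": 0, "dz": 0, "wx": 0, "wy": 0, "wz": 0},
    {"dx": -0.9, "dy": 0, "dz": 0, "wx": 0, "wy": 0, "wz": 0},
    {"dx": -0.9, "dy": 0, "dz": 0, "wx": 0, "wy": 0, "wz": 0},
    {"dx": -0.9, "dy": 0, "dz": 0, "wx": 0, "wy": 0, "wz": 0},
    {"dx": 0, "dy": 0, "dz": 0, "wx": 0, "wy": 0, "wz": 0},
  ],
  fingers=-0.1,
)

```text
time_s: 29.2
tcp_pos: [0.4474, 0.1776, 0.1926]
eef_rot: [-147.5, 71.1, 27.1]
contact_force: [0.7, 0.9, -0.1]
gripper_width: 0.0483
```

```bash
python3 - <<'E'
from h import *
barang('wrist','w27.png'); barang('scene','s27.png')
m,im,d=snap('top','t27.png')
cv2.imwrite('pics/t27z.png',cv2.resize(im[185:300,170:490,::-1],None,fx=2.5,fy=2.5,interpolation=cv2.INTER_CUBIC))
p,R,s=pose();print(s['time_s'],p,s['gripper_width'],s['contact_force'].round(1))
import pickle
m0,im0,d0=pickle.load(open('pics/top.pkl','rb')); df=np.abs(im.astype(int)-im0).max(2)
# mat + mug regions
print('diff big clip',df[212:245,398:422].mean(),'mid',df[252:275,355:380].mean(),'box',df[200:232,342:384].mean(),'eraser',df[194:220,454:472].mean(),'mug',df[195:238,285:338].mean())
E
```

```text
wrist bar pts 993 centre mm [0.6 0.8] dir 59.2 cover angle mod180 96.4 TAB 142.9 rect 45.5 13.0 59.2
scene bar pts 48 centre mm [-0.6 -5.7] dir 56.4 cover angle mod180 93.5 TAB 142.9 rect 41.3 13.4 61.2
29.35 [0.44666204 0.17661286 0.18887624] 0.048279412137327705 [-1.1 -0.6  0.3]
diff big clip 1.0214646464646464 mid 1.1043478260869566 box 1.1235119047619047 eraser 1.0427350427350428 mug 1.3672663448881088
```

View pics/w27.png

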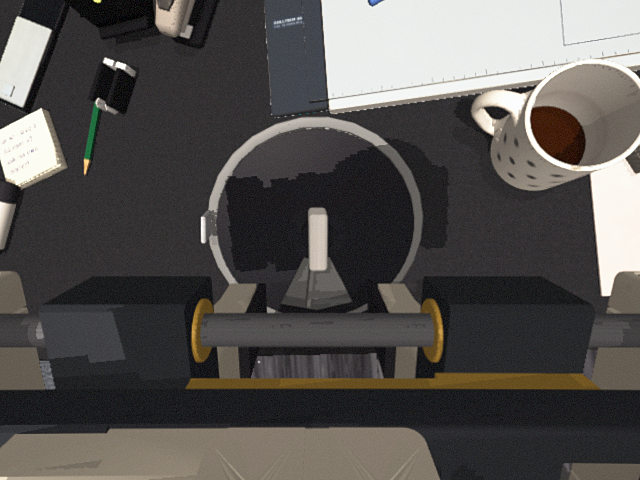

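View pics/t27z.png

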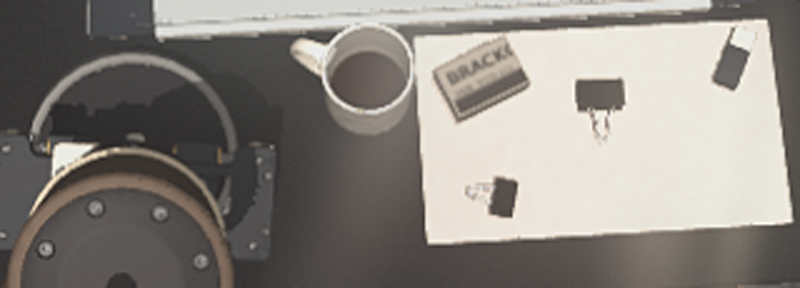

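The cover stands at about +96° (1.68 rad) and the opening shows only the drum floor and a wall, with no clip. The tab side is covered, the other objects haven't moved, and the gripper touches nothing. Handing in.

```bash
python3 -c "
from plant import r
print(r.close_job()); print(r.get_state()['time_s'])"
```

```text
the job is handed in; nothing more can be done
None
the job is handed in; nothing more can be done
```

I turned the cover to the tabbed compartment, dropped the smallest clip in, turned the cover on to close it, and handed the job in at about 29.4 s. `close_job` gives no verdict, so what follows is from my own last checks.

- **Lining up:** I measured the cover at about +2° (0.04 rad) before fetching the clip, and it stayed there through the pickup.
- **Clip:** It lay about 51 mm from the axis, 20° from the nearer wall, with its top about 23 mm below the cover's face. I last saw it before closing; it is now out of sight under the cover.
- **Closed position:** The cover stands at about +96° (1.68 rad) by the wrist camera and +93° by the scene camera, and the opening shows no clip.
- **Other things:** The middle and big clips, eraser, staple box and mug show no change in the top camera against the first picture. The gripper was open and clear at the end.

Some things did not go as expected:
- **Fingertips:** They stood 25–30 mm further back than stated. My first grip on the bar therefore closed on nothing, and I corrected the depth from the camera readings.
- **Grip on the bar:** The opening read 25 mm on the first real grip of the 14 mm bar, and the cover lagged the tool by up to 15°. I never found out why.
- **Release:** While I lowered the clip the fingertips pressed the cover, with about 24 N at the wrist, and turned it to about -9° by the wrist camera, or -11° to -12° by the other two. That is -0.15 to -0.21 rad, inside the 0.3 rad allowed.

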